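# Swing the magnifier over the circuit board

## Task

Swing the heavy bench magnifier round by its black steering post until its lens stands over the chip in the middle of the circuit board; it must stay there dead still, not swinging, for at least four seconds, and at the end you have let go and backed away with it still standing there. Do not dawdle: about 25 seconds in all. Move it by the steering post only: do not touch the boom or lens head, do not let the spring coupling bang on its stops, and do not let the head run on past the board into the rubber bumper; leave the other things on the bench alone.

Things in the scene. Friction and masses are not known exactly. Their poses are not given: they have to be found in the camera images.
- stand: Fixed magnifier stand: dark steel foot 170 mm across, 18 mm high, and an upright column 32 mm thick, 188 mm tall in all. Origin at the underside of the foot on the column's axis, z up. Tiller, boom and board holder all turn about this axis. Its x axis is where the boom points when tiller and coupling read 0.
- column (a point): Point on the vertical column axis, 190 mm above the bench.
- tiller (a joint): Angle of the steering tiller in the stand, rad, counter-clockwise from above positive, range -1.3 to 1.3. Aluminium bar on the column, on the far side from the boom, its top 119 mm above the bench, with the upright steering post at its end. Its bearing is stiff (friction 0.35 N m, 3 N at the post, and damping 0.08 N m s/rad), so it stays where it is left.
- grip (a point): Grip point on the axis of the black round steering post: 22 mm thick, standing from 119 to 200 mm above the bench, 120 mm from the column axis. This point is 175 mm high. Take it from above, fingers closing along its path about the column.
- coupling (a joint): Soft torsion spring, 0.11 N m/rad, that alone joins boom to tiller: boom angle minus tiller angle, rad; 0 is relaxed. No friction, damping only 0.002 N m s/rad: with the tiller held the boom swings about it for minutes, period nominally 8 s (6.5 to 9.8 with the hidden mass). Hard stops at -0.7 and 0.7; beyond 0.6 counts as banging.
- boom: Magnifier boom: aluminium beam 26 mm wide, 155 to 175 mm above the bench, from the column to a round white lens head 100 mm across, 125 to 165 mm above the bench. About 2.6 kg (-35 to +50 %), moment of inertia about the column nominally 0.18 kg m2. Origin on the column axis at bench level, x along the beam to the head, z up. Not to be touched.
- lens (a point): Centre of the round lens head, 280 mm from the column axis, 145 mm above the bench.
- mark (a point): Black square chip (22 mm) mid-board, 39 mm above the bench, 280 mm from the column axis. The green board sits on a grey block 120 x 150 mm on an arm from the foot and does not move. x points away from the column, y counter-clockwise along the head's path; the head starts clockwise of it. A rubber bumper stands 157 mm beyond it along y and meets the head when the lens is 90 mm past.
- driver: Loose black screwdriver, 160 mm long, lying on the bench, a bystander. Origin at its underside.
- spool: Loose steel-coloured solder spool, 56 mm across, 46 mm high, a bystander. Origin under its centre.
- flux: Loose small blue bottle, 44 mm across, 85 mm high, a bystander. Origin under its centre.

How it is judged:
By the outcome, as a careful person would: the job done as asked, in the order asked, and still so for the second after the job is handed in, with the robot touching nothing.
It also fails if it takes over 42 s, if anything falls off the work surface, if the arm or the gripper's body presses on something with over 40 N, if the wrist force passes 120 N, or if a joint passes its speed limit or range.

## Robot

A 6-joint arm with a two-finger parallel gripper is mounted at the origin on the work surface. World frame = base frame: x ahead of the robot, y to its left, z up, the work surface at z = 0. Lengths are in m, angles in rad, forces in N, time in s.
With the tool pointing down it reaches from about 0.275 to 0.775 m from the base axis. Payload 14.6 kg.
Tool frame: the origin (TCP) lies between the finger pads; the fingertips stand 17 mm ahead of it and the grasp point (between the pads) lies 2 mm behind it; z points along the fingers, y is the line along which they close (so a half turn about z gives the same grasp; the last joint's range is limited). The gripper opens to 85 mm and grips with 20 to 120 N. Pads are 22 mm wide; open, the fingers measure 114 mm over their backs; the gripper's body (76 mm by 85 mm) begins 54 mm behind the grasp point. The pads swing forward as they close: fully open they stand 13 mm farther back than shut.
Start: joints at [-1.324, 0.263, -0.048, 1.259, 0, 1.415], TCP at [0.205, -0.483, 0.248] pointing down, gripper open.
Joint ranges: [-2.65, 2.65], [-0.89, 1.7], [-1.18, 1.37], [-2.13, 2.11], [-1.35, 1.29], [-3.14, 3.14]. Speed limits (rad/s): [1.89, 1.89, 2.57, 2.79, 3.14, 3.14].

## Interface

Orientations are given as a unit quaternion [w, x, y, z].
In Python, from workcell import telemetry, eyes, arm gives the robot as it stands.
- The arm moves only by the tool step_arm, never from a script. Its argument "rows" is a list of rows, each a list of 7 numbers: the turn, a rotation vector about the tool's x, y, z in degrees, then the shift along the tool's x, y, z in mm, then the finger opening in mm, from 0 to 85.4. In form: [[wx, wy, wz, x, y, z, hand], ...]. A call has 1 to 20 rows; each row is the pose to reach, as a shift and turn from the pose commanded when the call began, along the tool's axes at that moment; what a row does not reach only later rows make up. A row lasts 1/10 s, in which the tool goes at most 50 mm and 8.59 degrees, less where a joint would pass 70% of its speed; a pose out of reach is approached as far as the arm can. A call with a gripper value outside its range is refused whole. The fingers move at their own pace and stop on an object; "force" is the grip in N (left out, the last holds). Time passes only in rows, so rows that repeat a pose let the fingers close. It gives the time, the measured TCP pose, the force, the opening and the grip force at its end, in the units of the state.
- telemetry.read_state(): the state, without advancing time (a new reading comes with each control period).
- eyes.grab_frame(name): name is "scene" or "top" or "wrist"; returns a dict with "pixels" (420x560x3 uint8, blue, green, red), "fov_y" (degrees; the focal length in pixels is half the picture's height over the tangent of half this angle, whatever the lens; pixels are square), "cx", "cy" (the principal point, pixels), "cam_to_world" (4x4, takes a point from camera to world coordinates). Camera axes: x right, y up, looking along -z (the intrinsics and any distortion apply to the point x, -y, -z); pixel columns grow to the right and rows downward; lengths in m; the calibration is good to about 2 mm. A picture is of the moment at which its call begins. There is no depth.
- arm.sign_off(): hands the job in; it is judged then, once.
The state is a dict: "t": time; "q": joint angles; "dq": joint speeds; "joint_efforts": joint torques, N m; "position": TCP position; "eef_rot": TCP orientation; "wrist_force": force on the tool from outside, world axes, zero at the start; "ft_torque": the same for the moment, N m; "finger_gap": finger opening in m; "grip_force": force on a finger pad.
Only numpy, scipy, OpenCV 4.12 (cv2) and the standard library are available. Lean on these libraries where they do the work, as an engineer would, in place of code of your own. Each camera call takes 0.05 s, during which the arm holds its last target. There are 200 camera calls.

## Working session

There is one attempt and no reset: what is moved stays moved. The work goes in short steps, Python scripts to look and compute and a tool call to move; the robot and the scene stay as the last step left them, time stands still between calls to the robot, and variables do not carry over. Pictures are saved under pics/ and viewed, at most 10 in all, crops included, and the job is handed in when it is done.

Besides the shell and the picture viewer there is one more tool, called after "Emit:" in YAML: its name, and indented under it one key for each argument. step_arm: Moves the arm, as the interface text tells. Its arguments: {"type":"object","properties":{"rows":{"type":"array","items":{"type":"array","items":{"type":"number"}}},"force":{"type":"number"}},"required":["rows"]}

```bash
ls; mkdir -p pics; python3 - <<'E'
from workcell import telemetry, eyes
import cv2,numpy as np
np.set_printoptions(precision=4,suppress=True)
s=telemetry.read_state();print({k:np.round(s[k],3) for k in s})
ims=[]
for n in("top","scene"):
    f=eyes.grab_frame(n);ims.append(f["pixels"]);print(n,f["fov_y"],f["cx"],f["cy"],{k for k in f});print(np.array(f["cam_to_world"]))
    cv2.imwrite(f"pics/{n}0.png",f["pixels"])
E
```

```text
pics
{'t': np.float64(0.0), 'q': array([-1.324,  0.264, -0.049,  1.259, -0.   ,  1.415]), 'dq': array([ 0.001, -0.002, -0.001, -0.002,  0.   ,  0.002]), 'joint_efforts': array([  0.003, -63.761,  38.457,   0.014,  -0.   ,  -0.   ]), 'position': array([ 0.205, -0.483,  0.248]), 'eef_rot': array([-0.001,  0.98 ,  0.2  , -0.   ]), 'wrist_force': array([-0.047, -0.237, -0.602]), 'ft_torque': array([-0.02 ,  0.013, -0.014]), 'grip_force': np.float64(0.0), 'finger_gap': np.float64(0.085)}
top 43.97473071533739 275.68006242347707 205.83741073227182 {'cam_to_world', 'cx', 'pixels', 'cy', 'fov_y'}
[[-0.0179  0.999  -0.04    0.5236]
 [-0.9998 -0.0179  0.0027 -0.0211]
 [ 0.0019  0.04    0.9992  1.4539]
 [ 0.      0.      0.      1.    ]]
scene 46.64306710494249 271.5672294183945 217.72796670893212 {'cam_to_world', 'cx', 'pixels', 'cy', 'fov_y'}
[[-0.6521 -0.5669  0.5034  1.1613]
 [ 0.7581 -0.4877  0.4328  0.4629]
 [ 0.0002  0.6639  0.7478  0.9794]
 [ 0.      0.      0.      1.    ]]
```

View pics/top0.png

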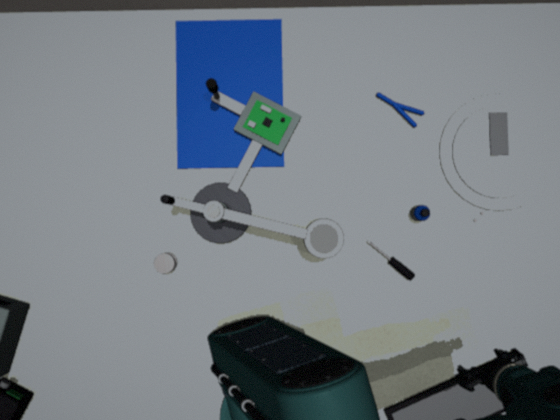

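View pics/scene0.png

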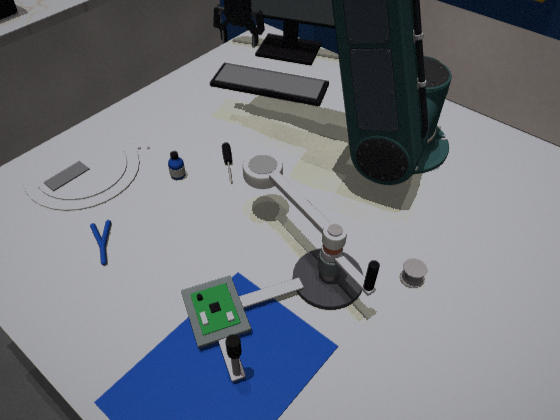

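Top view: column at about (213,211), post (168,200), lens head (323,238), chip (267,122), bumper (212,88), spool (165,263). The scene view agrees; the post has to go counter-clockwise by roughly 73°.

```bash
cat > h.py <<'E'
import cv2,numpy as np
from workcell import eyes,telemetry
np.set_printoptions(precision=4,suppress=True)
def ray(f,u,v,z):
    c=np.array(f["cam_to_world"]);F=f["pixels"].shape[0]/2/np.tan(np.radians(f["fov_y"]/2))
    d=c[:3,:3]@[(u-f["cx"])/F,-(v-f["cy"])/F,-1];o=c[:3,3]
    return (o+d*(z-o[2])/d[2])[:2]
def proj(f,p):
    c=np.array(f["cam_to_world"]);F=f["pixels"].shape[0]/2/np.tan(np.radians(f["fov_y"]/2))
    q=c[:3,:3].T@(np.array(p)-c[:3,3]);return np.array([f["cx"]-F*q[0]/q[2],f["cy"]+F*q[1]/q[2]])
def lens(f,guess,win=34,r=(17,24)):
    g=cv2.cvtColor(f["pixels"],cv2.COLOR_BGR2GRAY);S=4
    x,y=int(guess[0])-win,int(guess[1])-win;x=max(x,0);y=max(y,0)
    roi=cv2.resize(g[y:y+2*win,x:x+2*win],None,fx=S,fy=S,interpolation=cv2.INTER_CUBIC)
    c=cv2.HoughCircles(cv2.GaussianBlur(roi,(0,0),3),cv2.HOUGH_GRADIENT_ALT,1.5,20,param1=60,param2=.6,minRadius=10*S,maxRadius=r[1]*S)
    return [] if c is None else [( (a[0]+.5)/S-.5+x,(a[1]+.5)/S-.5+y,a[2]/S) for a in c[0]]
def blob(m,guess,rad):
    k=np.zeros(m.shape,np.uint8);cv2.circle(k,guess,rad,255,-1)
    n,_,st,ce=cv2.connectedComponentsWithStats(m.astype(np.uint8)*(k>0))
    i=1+np.argmax(st[1:,4]);return ce[i],st[i]
E
python3 - <<'E'
from h import *
f=eyes.grab_frame("top");im=f["pixels"].astype(int);b,g,r=im[...,0],im[...,1],im[...,2];mx=im.max(2)
print("lens",lens(f,(323,238)));print("col",lens(f,(213,211),16,(17,14)))
c,s=blob(mx<55,(267,122),9);print("chip",c,s)
green=((g>r+50)&(g>b+40));gc,gs=blob(green,(267,122),50);print("green",gc,gs)
cn=max(cv2.findContours(green.astype(np.uint8),cv2.RETR_EXTERNAL,2)[0],key=cv2.contourArea);print(cv2.minAreaRect(cn))
p,s2=blob(mx<60,(168,200),14);print("post",p,s2)
col=np.array([(lens(f,(213,211),16,(17,14)) or [(213.5,210.5,0)])[0][:2]])[0]
C=ray(f,*col,.188);M=ray(f,*c,.039);L=ray(f,*lens(f,(323,238))[0][:2],.165);P=ray(f,*p,.17)
print(C,M,L,P)
for n,q in(("M",M),("L",L),("P",P)):print(n,np.hypot(*(q-C)),np.arctan2(*(q-C)[::-1]))
big=cv2.resize(f["pixels"][70:290,120:360],None,fx=3,fy=2.7,interpolation=2);cv2.imwrite("pics/z.png",cv2.resize(f["pixels"][80:275,135:355],(770,int(195*3.5)))[:600])
t=eyes.grab_frame("scene")
for q,z in((C,.188),(M,.039),(L,.165),(P,.2)):print("scene px",proj(t,[*q,z]))
E
```

```text
lens []
col [(np.float32(213.5), np.float32(210.75), np.float32(10.643685))]
chip [266.8913 121.9565] [263 118   9   9  46]
green [267.5703 122.8936] [243 101  48  44 996]
((266.8796691894531, 121.98069763183594), (39.54939270019531, 30.220977783203125), 27.552812576293945)
post [167.2326 199.3605] [161 196  13   8  86]Traceback (most recent call last):
  File "<stdin>", line 9, in <module>
IndexError: list index out of range
```

```bash
python3 - <<'E'
from h import *
f=eyes.grab_frame("top");t=eyes.grab_frame("scene")
g=cv2.cvtColor(f["pixels"],cv2.COLOR_BGR2GRAY)
print(g[238,295:352]);print(g[212:264,323])
C=ray(f,213.5,210.75,.188);M=ray(f,266.88,121.97,.039);L=ray(f,323.5,237.5,.165)
print(C,M,L)
for n,q in(("M",M),("L",L)):print(n,np.hypot(*(q-C)),np.arctan2(*(q-C)[::-1]))
for q,z in((C,.188),(M,.039),(L,.165)):print("scene px",proj(t,[*q,z]))
# post: top view blob spans z .119-.2; estimate as foot->top
for z in(.119,.16,.2):
    P=ray(f,167.2,199.4,z);print("P",z,P,np.hypot(*(P-C)),np.arctan2(*(P-C)[::-1]))
r=np.hstack([cv2.resize(f["pixels"][185:270,145:355],(800,324))]);s=cv2.resize(t["pixels"][140:320,170:410],(800,600))[::1]
cv2.imwrite("pics/z.png",r);cv2.imwrite("pics/s.png",s)
E
```

```text
[ 99  99  99  98 103 110 114 117 113 123 126 142 148 150 145 130 122 119
 118 122 120 121 121 121 118 120 122 121 121 119 122 121 121 121 121 122
 120 119 122 120 123 120 124 140 146 149 150 145 138 144 148 150 150 148
 147 149 148]
[147 150 147 150 149 144 133 138 146 148 149 146 133 123 120 121 119 120
 122 120 119 119 121 123 120 122 121 122 123 120 122 122 121 119 122 122
 120 120 121 119 122 136 149 148 147 141 119 119 131 144 148 148]
[0.565  0.1271] [ 0.8106 -0.0049] [ 0.4946 -0.1414]
M 0.27883740963066633 -0.49305992004728494
L 0.2775964271858317 -1.8269610773419358
scene px [334.5493 228.8421]
scene px [214.8019 306.6022]
scene px [262.0371 164.4629]
P 0.119 [0.5985 0.2537] 0.13096123977209892 1.3117104253645138
P 0.16 [0.5962 0.2453] 0.12221344206855084 1.3122266888704597
P 0.2 [0.594 0.237] 0.1136790414481937 1.3128069319119113
```

View pics/z.png

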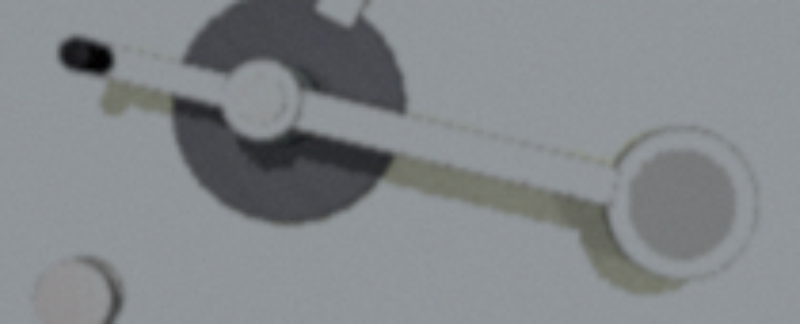

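View pics/s.png

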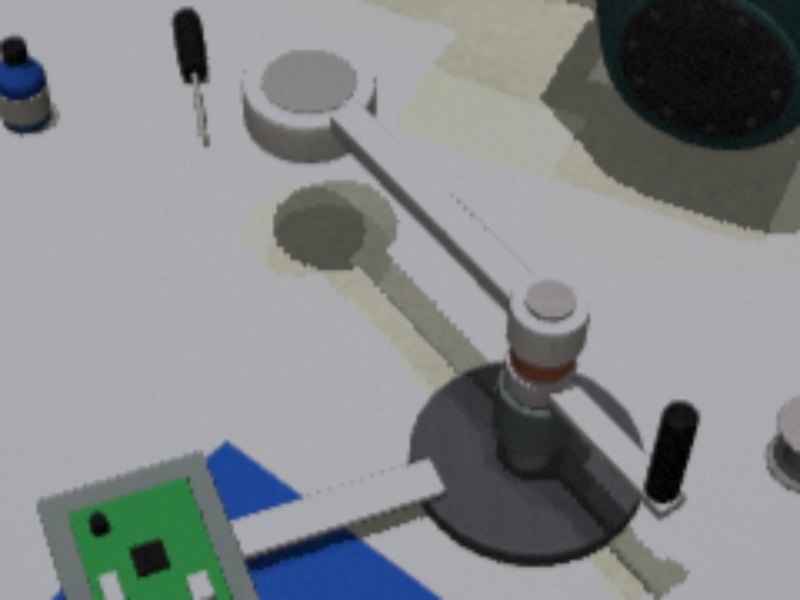

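Zoomed views confirm the column hub at top (213.5,210.8), lens disc about (324,238.5) and post about (167,199); spool and other things are clear of the post's path. The tiller must turn about +1.33 rad.

```bash
cat >> h.py <<'E'
from scipy.spatial.transform import Rotation as R
C=np.array([.565,.1271])
def lensang(f,th):
    g=cv2.GaussianBlur(cv2.cvtColor(f["pixels"],cv2.COLOR_BGR2GRAY),(3,3),0)
    p=proj(f,[*(C+.279*np.array([np.cos(th),np.sin(th)])),.165])
    for _ in range(4):
        p,s=blob((g>105)&(g<133),tuple(int(round(v)) for v in p),16)
    q=ray(f,*p,.165)-C
    return np.arctan2(q[1],q[0]),np.hypot(*q),s[4]
def state():
    s=telemetry.read_state();w,x,y,z=s["eef_rot"];return s,R.from_quat([x,y,z,w])
E
python3 - <<'E'
from h import *
f=eyes.grab_frame("top");print(lensang(f,-1.827),f["pixels"][121,263:271].mean())
s,r=state();p=np.array(s["position"]);print(r.as_matrix(),s["t"])
a=1.3125;tgt=np.array([*(C+.12*np.array([np.cos(a),np.sin(a)])),.25])
print(tgt,"shift mm",r.inv().apply(tgt-p)*1e3)
x=r.apply([1,0,0]);print("turn deg about tool z",-np.degrees(a-np.arctan2(x[1],x[0])))
E
```

```text
(np.float64(-1.8335520389177395), np.float64(0.27825405170806117), np.int32(630)) 36.833333333333336
[[ 0.9203  0.3911 -0.    ]
 [ 0.3911 -0.9203  0.0003]
 [ 0.0001 -0.0003 -1.    ]] 0.3
[0.5957 0.2431 0.25  ] shift mm [ 643.2788 -515.7228   -1.6436]
turn deg about tool z -52.17780067277996
```

Emit:
step_arm:
  rows:
    - [0, 0, -2, 16, -13, 0, 85]
    - [0, 0, -5, 47, -38, 0, 85]
    - [0, 0, -8, 84, -68, 0, 85]
    - [0, 0, -11, 122, -98, 0, 85]
    - [0, 0, -14, 159, -128, 0, 85]
    - [0, 0, -17, 197, -158, 0, 85]
    - [0, 0, -20, 234, -188, 0, 85]
    - [0, 0, -23, 271, -218, 0, 85]
    - [0, 0, -26, 309, -248, 0, 85]
    - [0, 0, -29, 346, -278, 0, 85]
    - [0, 0, -32, 384, -308, 0, 85]
    - [0, 0, -35, 421, -338, 0, 85]
    - [0, 0, -38, 459, -368, 0, 85]
    - [0, 0, -41, 496, -398, 0, 85]
    - [0, 0, -44, 534, -428, 0, 85]
    - [0, 0, -47, 571, -458, 0, 85]
    - [0, 0, -49.5, 604, -485, 0, 85]
    - [0, 0, -51.5, 628, -504, 0, 85]
    - [0, 0, -52.2, 643.3, -515.7, 0, 85]
    - [0, 0, -52.2, 643.3, -515.7, 10, 85]

```text
t: 2.3
position: [0.5968, 0.2451, 0.238]
eef_rot: [0.0, 0.791, 0.611, 0.001]
wrist_force: [-0.7, -0.4, -0.1]
finger_gap: 0.0849
grip_force: 0.0
```

```bash
python3 - <<'E'
from h import *
f=eyes.grab_frame("top");print(lensang(f,-1.83))
w=eyes.grab_frame("wrist");cv2.imwrite("pics/w1.png",w["pixels"])
s,r=state();p=np.array(s["position"]);print(s["t"],p,s["q"],s["wrist_force"])
a=1.3125;tgt=np.array([*(C+.12*np.array([np.cos(a),np.sin(a)])),.173])
print("shift mm",r.inv().apply(tgt-p)*1e3,"psi",np.arctan2(*r.apply([1,0,0])[1::-1]))
print(proj(w,[*tgt[:2],.2]))
E
```

```text
Traceback (most recent call last):
  File "h.py", line 27, in lensang
    p,s=blob((g>105)&(g<133),tuple(int(round(v)) for v in p),16)
        ~~~~^^^^^^^^^^^^^^^^^^^^^^^^^^^^^^^^^^^^^^^^^^^^^^^^^^^^
  File "h.py", line 20, in blob
    i=1+np.argmax(st[1:,4]);return ce[i],st[i]
        ~~~~~~~~~^^^^^^^^^^
ValueError: attempt to get argmax of an empty sequence
```

```bash
python3 - <<'E'
from h import *
f=eyes.grab_frame("top");w=eyes.grab_frame("wrist");t=eyes.grab_frame("scene")
for n,i in(("t1",f),("w1",w),("s1",t)):cv2.imwrite(f"pics/{n}.png",i["pixels"])
h=lambda i:cv2.resize(i["pixels"],(400,300),interpolation=cv2.INTER_AREA)
cv2.imwrite("pics/m1.png",np.vstack([np.hstack([h(f),h(w)]),np.hstack([h(t),0*h(t)])]))
s,r=state();p=np.array(s["position"]);print(s["t"],p,s["q"])
a=1.3125;tgt=np.array([*(C+.12*np.array([np.cos(a),np.sin(a)])),.173])
print("shift mm",r.inv().apply(tgt-p)*1e3,"psi",np.arctan2(*r.apply([1,0,0])[1::-1]))
print(proj(w,[*tgt[:2],.2]))
E
```

```text
2.5 [0.5952 0.2422 0.2381] [ 0.2598  0.4749  0.2559  1.3527 -0.0001  2.0894]
shift mm [ 1.0563  0.2844 65.119 ] psi 1.3120161976457603
[282.9127 254.9561]
```

View pics/m1.png

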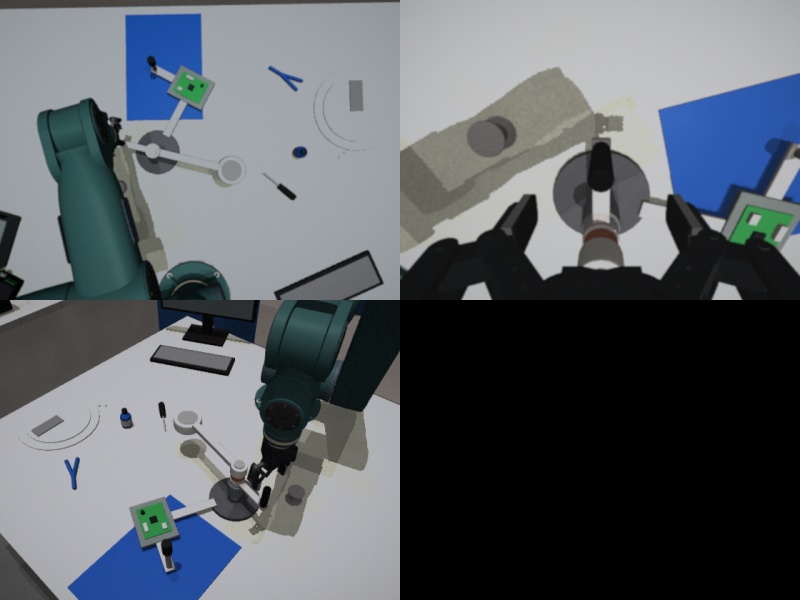

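Emit:
step_arm:
  rows:
    - [0, 0, 0, 0.5, 0.3, 20, 60]
    - [0, 0, 0, 1, 0.3, 50, 50]
    - [0, 0, 0, 1, 0.3, 64, 40]
    - [0, 0, 0, 1, 0.3, 65, 20]
    - [0, 0, 0, 1, 0.3, 65, 10]
    - [0, 0, 0, 1, 0.3, 65, 10]
    - [0, 0, 0, 1, 0.3, 65, 10]
  force: 60

```text
t: 3.2
position: [0.5956, 0.243, 0.1732]
eef_rot: [0.0, 0.792, 0.61, -0.001]
wrist_force: [-3.7, -5.9, -12.3]
finger_gap: 0.0212
grip_force: 59.9
```

```bash
python3 - <<'E'
s=open('h.py').read()
s=s.replace("p,s=blob((g>105)&(g<133),tuple(int(round(v)) for v in p),16)","""x,y=(int(round(v)) for v in p);m=np.median(g[y-5:y+6,x-5:x+6]);k=np.abs(g.astype(int)-m)<m*.09
        p,s=blob(k,(x,y),16)""")
open('h.py','w').write(s)
E
python3 - <<'E'
from h import *
f=eyes.grab_frame("top")
for d in(-.04,0,.04):print(lensang(f,-1.83+d))
for n in("top0","t1"):
    f["pixels"]=cv2.imread(f"pics/{n}.png");print(n,lensang(f,-1.82))
s,r=state();print(s["t"],s["position"],s["finger_gap"],s["grip_force"],s["wrist_force"],"psi",np.arctan2(*r.apply([1,0,0])[1::-1]))
E
```

```text
(np.float64(-1.833655481658731), np.float64(0.27836125873528683), np.int32(624))
(np.float64(-1.833655481658731), np.float64(0.27836125873528683), np.int32(624))
(np.float64(-1.833655481658731), np.float64(0.27836125873528683), np.int32(624))
top0 (np.float64(-1.8329646881908817), np.float64(0.278427056458773), np.int32(620))
t1 (np.float64(-1.8336274966222912), np.float64(0.2782599114041636), np.int32(628))
3.25 [0.5956 0.243  0.1732] 0.020663623203915182 59.93291258811951 [ -2.8614  -6.7534 -13.1613] psi 1.3122289220071655
```

Emit:
step_arm:
  rows:
    - [0, 0, -0.3, 0, -0.6, 0, 10]
    - [0, 0, -0.9, 0, -1.9, 0, 10]
    - [0, 0, -1.8, -0.1, -3.8, 0, 10]
    - [0, 0, -2.75, -0.1, -5.8, 0, 10]
    - [0, 0, -3.7, -0.2, -7.7, 0, 10]
    - [0, 0, -4.6, -0.4, -9.6, 0, 10]
    - [0, 0, -5.5, -0.6, -11.5, 0, 10]
    - [0, 0, -6.4, -0.8, -13.4, 0, 10]
    - [0, 0, -7.3, -1, -15.3, 0, 10]
    - [0, 0, -8.25, -1.2, -17.2, 0, 10]

```text
t: 4.25
position: [0.5792, 0.2463, 0.1732]
eef_rot: [0.0, 0.746, 0.666, -0.001]
wrist_force: [1.3, -4.0, -15.8]
finger_gap: 0.0209
grip_force: 59.9
```

```bash
cat >> h.py <<'E'
import json,sys
def look(guess,log="log.json"):
    s0=telemetry.read_state();f=eyes.grab_frame("top");b=lensang(f,guess)
    s,r=state();p=np.array(s0["position"])[:2]-C
    row=dict(t=float(s0["t"]),th=float(np.arctan2(p[1],p[0])-1.313),rad=float(np.hypot(*p)),boom=float(b[0]+1.8337),lr=float(b[1]),n=int(b[2]),psi=float(np.arctan2(*r.apply([1,0,0])[1::-1])-1.312),wf=np.round(s["wrist_force"],1).tolist(),tq=float(s["ft_torque"][2]),z=float(s["position"][2]),t1=float(s["t"]))
    L=json.load(open(log)) if __import__("os").path.exists(log) else []
    L.append(row);json.dump(L,open(log,"w"));print({k:np.round(v,4) for k,v in row.items()});return row
E
python3 -c "
from h import *
look(-1.82)"
```

```text
{'t': np.float64(4.25), 'th': np.float64(0.1393), 'rad': np.float64(0.1201), 'boom': np.float64(0.0053), 'lr': np.float64(0.278), 'n': np.int64(623), 'psi': np.float64(0.1459), 'wf': array([  1.2,  -5.7, -16.5]), 'tq': np.float64(-0.1036), 'z': np.float64(0.1732), 't1': np.float64(4.3)}
```

Emit:
step_arm:
  rows:
    - [0, 0, -0.9, 0, -1.9, 0, 10]
    - [0, 0, -1.85, -0.1, -3.8, 0, 10]
    - [0, 0, -2.75, -0.1, -5.8, 0, 10]
    - [0, 0, -3.7, -0.2, -7.7, 0, 10]
    - [0, 0, -4.6, -0.4, -9.6, 0, 10]
    - [0, 0, -5.5, -0.6, -11.5, 0, 10]
    - [0, 0, -6.4, -0.8, -13.4, 0, 10]
    - [0, 0, -7.35, -1, -15.3, 0, 10]
    - [0, 0, -8.25, -1.2, -17.2, 0, 10]
    - [0, 0, -9.2, -1.5, -19.1, 0, 10]

```text
t: 5.3
position: [0.5601, 0.2473, 0.1732]
eef_rot: [0.0, 0.69, 0.724, -0.0]
wrist_force: [1.7, -4.9, -16.6]
finger_gap: 0.0209
grip_force: 59.8
```

```bash
python3 -c "
from h import *
look(-1.8337+.06)"
```

```text
{'t': np.float64(5.3), 'th': np.float64(0.2983), 'rad': np.float64(0.1203), 'boom': np.float64(0.0703), 'lr': np.float64(0.278), 'n': np.int64(633), 'psi': np.float64(0.307), 'wf': array([  0.7,  -5. , -17.7]), 'tq': np.float64(-0.0246), 'z': np.float64(0.1733), 't1': np.float64(5.35)}
```

```bash
cat > plan.py <<'E'
from h import *
from scipy.optimize import least_squares
from scipy.integrate import solve_ivp
# commanded tiller knots: calls (t_start, d rows absolute)
CALLS=json.load(open("calls.json"))
LAG=.04;GOAL=1.3407
def knots():
    t=[0];d=[0]
    for t0,rows in CALLS:
        t+= [t0]+[t0+.1*(i+1) for i in range(len(rows))];d+=[d[-1]]+rows
    return np.array(t)+LAG,np.array(d)
def sim(w,tend,off=0,z=.0):
    T,D=knots();tt=np.arange(3.2,tend+1e-9,.005);th=np.interp(tt,T,D)
    b=0.;v=0.;out=[]
    for i in range(len(tt)):
        out.append((b,v));
        if i<len(tt)-1:
            v+=.005*(w*w*((th[i]+th[i+1])/2-b)-z*(v-(th[i+1]-th[i])/.005));b+=.005*v
    return tt,th,np.array(out)
def fit():
    L=json.load(open("log.json"))
    def res(w):
        tt,th,o=sim(w[0],L[-1]["t"]+.01,z=.011*w[0]**2/.6)
        return [np.interp(l["t"],tt,o[:,0])-l["boom"] for l in L]
    r=least_squares(res,[.78]);w=r.x[0];print("w",w,"T",2*np.pi/w,"res",r.fun,"th err",[np.interp(l["t"],*knots())-l["th"] for l in L]);return w
def planrows(w,n,t_next,npause,top):
    """min-energy tiller increments over n rows; goal: tiller=GOAL, boom=GOAL, rate 0. pauses of .05 s between 10-row calls ignored via dt"""
    tt,th,o=sim(w,t_next,z=.011*w*w/.6);b,v=o[-1];d0=knots()[1][-1];th0=th[-1]
    # boom-state response to row increments in coordinates relative to goal, dt=.1 (+.05 extra per 10 rows)
    ts=np.array([t_next+.1*i+.05*((i)//10) for i in range(n)])+LAG
    te=ts[-1]+.1
    # phi=b-th ; each ramp increment u over .1 s: contributes -(u/.1)*[sin(w(te-s))/w]_{s..s+.1} etc.
    x0=np.array([b-d0,v])  # theta treated as already at d0 (small lag remainder ignored)
    tau=te-(t_next)
    c,s=np.cos(w*tau),np.sin(w*tau);dec=np.exp(-.0055*w*w/.6*tau)
    fin=dec*np.array([x0[0]*c+x0[1]/w*s,-x0[0]*w*s+x0[1]*c])
    sm=te-ts-.05
    k=np.sinc(w*.1/2/np.pi)
    A=np.vstack([-np.cos(w*sm)*k,np.sin(w*sm)*w*k,np.ones(n)])
    # start phi defined wrt moving theta: boom eq phi''=-w^2 phi - th''; b-form: step u in th => phi jumps -u
    rhs=np.array([-fin[0],-fin[1],GOAL-d0])
    # smooth: penalise increments differences
    D=np.zeros((n+1,n));
    for i in range(n):D[i,i]=1;D[i+1,i]=-1
    W=D*top+np.vstack([np.eye(n),np.zeros(n)])
    H=np.block([[W.T@W,A.T],[A,np.zeros((3,3))]])
    u=np.linalg.solve(H,np.r_[np.zeros(n),rhs])[:n]
    print("boom",b,"rate",v,"d0",d0);return d0,u
def show(d0,u,m):
    d=np.cumsum(u[:m]);
    for e in d: print(f"[0,0,{-np.degrees(e):.2f},{-120*(1-np.cos(e)):.2f},{-120*np.sin(e):.2f},0,10]")
    print("abs",np.round(d0+d,4).tolist(),"vel max",u.max()/.1,u.min()/.1)
E
echo '[[3.25,[0.005,0.016,0.032,0.048,0.064,0.08,0.096,0.112,0.128,0.144]],[4.3,[0.16,0.176,0.192,0.208,0.224,0.24,0.256,0.272,0.288,0.304]]]' > calls.json
python3 - <<'E'
from plan import *
w=fit()
for n in(50,60,70):
    d0,u=planrows(w,n,5.35,0,5);print(n);show(d0,u,10 if n==60 else 0) if n==60 else print(u.max()/.1,u.min()/.1)
E
```

```text
w 0.6339322007509504 T 9.911446838852138 res [ 0.002  -0.0002] th err [np.float64(-0.0016710987054175674), np.float64(-0.0007269741526790829)]
boom 0.07525569850615468 rate 0.1065734364692221 d0 0.304
50
0.6931313518496859 -0.2613922231100815
boom 0.07525569850615468 rate 0.1065734364692221 d0 0.304
60
[0,0,-0.52,-0.00,-1.09,0,10]
[0,0,-1.44,-0.04,-3.02,0,10]
[0,0,-2.66,-0.13,-5.56,0,10]
[0,0,-4.08,-0.30,-8.54,0,10]
[0,0,-5.65,-0.58,-11.81,0,10]
[0,0,-7.30,-0.97,-15.24,0,10]
[0,0,-8.98,-1.47,-18.73,0,10]
[0,0,-10.65,-2.07,-22.18,0,10]
[0,0,-12.29,-2.75,-25.54,0,10]
[0,0,-13.86,-3.49,-28.75,0,10]
abs [0.3131, 0.3292, 0.3504, 0.3753, 0.4026, 0.4314, 0.4607, 0.4899, 0.5185, 0.5459] vel max 0.3695155352429129 -0.0009504125150510635
boom 0.07525569850615468 rate 0.1065734364692221 d0 0.304
70
0.21234815118000977 0.0469442567249526
```

```bash
python3 - <<'E'
from plan import *
w=fit()
d0,u=planrows(w,68,5.35,0,5);show(d0,u,10);print(np.round(u[::6],4))
E
```

```text
w 0.6339322007509504 T 9.911446838852138 res [ 0.002  -0.0002] th err [np.float64(-0.0016710987054175674), np.float64(-0.0007269741526790829)]
boom 0.07525569850615468 rate 0.1065734364692221 d0 0.304
[0,0,-0.30,-0.00,-0.63,0,10]
[0,0,-0.85,-0.01,-1.77,0,10]
[0,0,-1.58,-0.05,-3.31,0,10]
[0,0,-2.46,-0.11,-5.15,0,10]
[0,0,-3.44,-0.22,-7.21,0,10]
[0,0,-4.51,-0.37,-9.43,0,10]
[0,0,-5.63,-0.58,-11.77,0,10]
[0,0,-6.78,-0.84,-14.16,0,10]
[0,0,-7.94,-1.15,-16.58,0,10]
[0,0,-9.11,-1.51,-19.00,0,10]
abs [0.3093, 0.3188, 0.3316, 0.3469, 0.3641, 0.3827, 0.4022, 0.4223, 0.4426, 0.463] vel max 0.23565579225977573 0.05290112512751714
[0.0053 0.0195 0.0193 0.0151 0.011  0.0089 0.0094 0.0125 0.0173 0.0221
 0.0231 0.0107]
```

Emit:
step_arm:
  rows:
    - [0, 0, -0.3, 0, -0.6, 0, 10]
    - [0, 0, -0.85, 0, -1.8, 0, 10]
    - [0, 0, -1.6, -0.1, -3.3, 0, 10]
    - [0, 0, -2.5, -0.1, -5.2, 0, 10]
    - [0, 0, -3.45, -0.2, -7.2, 0, 10]
    - [0, 0, -4.5, -0.4, -9.4, 0, 10]
    - [0, 0, -5.6, -0.6, -11.8, 0, 10]
    - [0, 0, -6.8, -0.8, -14.2, 0, 10]
    - [0, 0, -7.95, -1.2, -16.6, 0, 10]
    - [0, 0, -9.1, -1.5, -19, 0, 10]

```text
t: 6.35
position: [0.5412, 0.2452, 0.1732]
eef_rot: [0.0, 0.63, 0.776, -0.0]
wrist_force: [3.3, -3.9, -17.6]
finger_gap: 0.0207
grip_force: 59.6
```

```bash
cat > nx.py <<'E'
import sys,json
n,m,rows=int(sys.argv[1]),int(sys.argv[2]),json.loads(sys.argv[3])
from h import *
c=json.load(open("calls.json"));L=json.load(open("log.json"));c.append([L[-1]["t1"],rows]);json.dump(c,open("calls.json","w"))
from plan import *
T,D=knots();print("pred th",D[-1])
w0=.634;tt,th,o=sim(w0,c[-1][0]+.1*len(rows));l=look(-1.8337+o[-1,0])
w=fit();d0,u=planrows(w,n,l["t1"],0,5);show(d0,u,m);print(np.round(u[::5],4))
tt,th,o=sim(w,l["t1"]);print("coupling range",(o[:,0]-th).min(),(o[:,0]-th).max())
E
python3 nx.py 58 10 '[0.3093, 0.3188, 0.3316, 0.3469, 0.3641, 0.3827, 0.4022, 0.4223, 0.4426, 0.463]'
```

```text
pred th 0.463
{'t': np.float64(6.35), 'th': np.float64(0.4567), 'rad': np.float64(0.1205), 'boom': np.float64(0.2378), 'lr': np.float64(0.2778), 'n': np.int64(614), 'psi': np.float64(0.4668), 'wf': array([  1.4,  -4.4, -19.7]), 'tq': np.float64(-0.0069), 'z': np.float64(0.1732), 't1': np.float64(6.4)}
w 0.6517289330267274 T 9.640795411674492 res [ 0.0025  0.0034 -0.0013] th err [np.float64(-0.0016710987054175674), np.float64(-0.0007269741526790829), np.float64(-0.0018923105395640127)]
boom 0.24670783849879396 rate 0.2073543545816886 d0 0.463
[0,0,-0.30,-0.00,-0.63,0,10]
[0,0,-0.83,-0.01,-1.74,0,10]
[0,0,-1.54,-0.04,-3.23,0,10]
[0,0,-2.39,-0.10,-5.01,0,10]
[0,0,-3.34,-0.20,-6.98,0,10]
[0,0,-4.35,-0.35,-9.10,0,10]
[0,0,-5.40,-0.53,-11.29,0,10]
[0,0,-6.47,-0.77,-13.53,0,10]
[0,0,-7.55,-1.04,-15.77,0,10]
[0,0,-8.62,-1.36,-17.98,0,10]
abs [0.4682, 0.4775, 0.4899, 0.5047, 0.5212, 0.5389, 0.5573, 0.576, 0.5948, 0.6134] vel max 0.22830010176444274 0.052157991663677676
[0.0052 0.0177 0.0183 0.0151 0.0118 0.01   0.0104 0.0129 0.0171 0.0213
 0.0227 0.0147]
coupling range -0.2276758736512841 0.0
```

Emit:
step_arm:
  rows:
    - [0, 0, -0.3, 0, -0.6, 0, 10]
    - [0, 0, -0.8, 0, -1.7, 0, 10]
    - [0, 0, -1.55, 0, -3.2, 0, 10]
    - [0, 0, -2.4, -0.1, -5, 0, 10]
    - [0, 0, -3.35, -0.2, -7, 0, 10]
    - [0, 0, -4.35, -0.35, -9.1, 0, 10]
    - [0, 0, -5.4, -0.5, -11.3, 0, 10]
    - [0, 0, -6.5, -0.8, -13.5, 0, 10]
    - [0, 0, -7.55, -1, -15.8, 0, 10]
    - [0, 0, -8.6, -1.4, -18, 0, 10]

```text
t: 7.4
position: [0.5238, 0.2404, 0.1733]
eef_rot: [-0.0, 0.57, 0.821, 0.0]
wrist_force: [4.0, -2.6, -19.4]
finger_gap: 0.0205
grip_force: 59.5
```

```bash
sed -i 's/w0=.634/w0=.652/' nx.py; python3 nx.py 48 10 '[0.4682, 0.4775, 0.4899, 0.5047, 0.5212, 0.5389, 0.5573, 0.576, 0.5948, 0.6134]'
```

```text
pred th 0.6134
{'t': np.float64(7.4), 'th': np.float64(0.6063), 'rad': np.float64(0.1205), 'boom': np.float64(0.5023), 'lr': np.float64(0.2779), 'n': np.int64(628), 'psi': np.float64(0.617), 'wf': array([  2.7,  -3.8, -20.2]), 'tq': np.float64(0.0313), 'z': np.float64(0.1733), 't1': np.float64(7.45)}
w 0.6603190509935835 T 9.5153779036441 res [ 0.0027  0.0052  0.0037 -0.0035] th err [np.float64(-0.0016710987054175674), np.float64(-0.0007269741526790829), np.float64(-0.0018923105395640127), np.float64(-0.0003387341612161032)]
boom 0.5126765257755306 rate 0.27825161936578546 d0 0.6134
[0,0,-0.32,-0.00,-0.67,0,10]
[0,0,-0.88,-0.01,-1.84,0,10]
[0,0,-1.62,-0.05,-3.39,0,10]
[0,0,-2.49,-0.11,-5.21,0,10]
[0,0,-3.44,-0.22,-7.20,0,10]
[0,0,-4.45,-0.36,-9.31,0,10]
[0,0,-5.49,-0.55,-11.47,0,10]
[0,0,-6.53,-0.78,-13.64,0,10]
[0,0,-7.55,-1.04,-15.77,0,10]
[0,0,-8.55,-1.33,-17.84,0,10]
abs [0.6189, 0.6287, 0.6416, 0.6568, 0.6735, 0.6911, 0.7092, 0.7273, 0.7452, 0.7626] vel max 0.22732027462966634 0.05543368561852382
[0.0055 0.0176 0.0168 0.013  0.0105 0.011  0.0145 0.0196 0.0227 0.0158]
coupling range -0.22582332635626806 0.0
```

```bash
python3 - <<'E'
import plan
from plan import *
L=json.load(open("log.json"))
def go(f,x0,name):
    r=least_squares(f,x0);print(name,r.x,r.fun)
def r1(x):
    plan.LAG=x[1];tt,th,o=sim(x[0],L[-1]["t"]+.01,z=.011*x[0]**2/.6);return [np.interp(l["t"],tt,o[:,0])-l["boom"] for l in L]
go(r1,[.66,.05],"w,lag")
plan.LAG=.04
def r2(x):
    tt,th,o=sim(x[0],L[-1]["t"]+.01,z=.011*x[0]**2/.6);return [np.interp(l["t"],tt,o[:,0])-l["boom"]+x[1]*0-x[2]*(np.interp(l["t"],tt,o[:,0]))-x[1] for l in L]
def r3(x):
    tt,th,o=sim(x[0],L[-1]["t"]+.01,z=.011*x[0]**2/.6);return [np.interp(l["t"],tt,o[:,0])-l["boom"]-x[1]*(1-np.cos(x[0]*(l["t"]-3.25))) for l in L]
go(r3,[.66,0],"w, tiller offset")
def r4(x):
    plan.LAG=x[1];tt,th,o=sim(x[0],L[-1]["t"]+.01,z=.011*x[0]**2/.6);return [np.interp(l["t"],tt,o[:,0])-l["boom"]-x[2]*(1-np.cos(x[0]*(l["t"]-3.25))) for l in L]
E
```

```text
w,lag [0.7047 0.1726] [ 0.0003 -0.0006  0.0007 -0.0003]
w, tiller offset [0.6975 0.0158] [-0.0001 -0.0005  0.0007 -0.0003]
```

```bash
python3 - <<'E'
s=open('plan.py').read()
s=s.replace('return np.array(t)+LAG,np.array(d)','d=np.array(d);return np.array(t)+LAG,np.where(d>0,d-OFF,0)').replace('LAG=.04;','LAG=.04;OFF=.0158;')
s=s.replace('def res(w):','def res(w):\n        global OFF;OFF=w[1]').replace('[.78])','[.7,.0158])').replace('print("w",w','print("off",OFF,"w",w')
s=s.replace('d0+d,4','d0+OFF+d,4')
open('plan.py','w').write(s)
E
python3 - <<'E'
from plan import *
w=fit()
for n in(40,44,48):
    d0,u=planrows(w,n,7.45,0,5);print(n);show(d0,u,10);print(np.round(u[::5],4))
E
```

```text
off 0.01769228549565756 w 0.7011862611964195 T 8.960793522192974 res [ 0.     -0.0005  0.0007 -0.0003] th err [np.float64(-0.01936338420107514), np.float64(-0.018419259648336628), np.float64(-0.019584596035221558), np.float64(-0.018031019656873704)]
boom 0.5160850120048864 rate 0.28297858277436316 d0 0.5957077145043423
40
[0,0,-0.74,-0.01,-1.56,0,10]
[0,0,-2.00,-0.07,-4.20,0,10]
[0,0,-3.60,-0.24,-7.53,0,10]
[0,0,-5.37,-0.53,-11.23,0,10]
[0,0,-7.20,-0.95,-15.05,0,10]
[0,0,-9.01,-1.48,-18.79,0,10]
[0,0,-10.71,-2.09,-22.31,0,10]
[0,0,-12.27,-2.74,-25.49,0,10]
[0,0,-13.63,-3.38,-28.28,0,10]
[0,0,-14.78,-3.97,-30.61,0,10]
abs [0.6264, 0.6484, 0.6762, 0.7071, 0.7391, 0.7706, 0.8004, 0.8275, 0.8513, 0.8713] vel max 0.4320949438203576 -0.035275241682050235
[ 0.013   0.0315  0.0162  0.0002 -0.0028  0.0098  0.0317  0.043 ]
boom 0.5160850120048864 rate 0.28297858277436316 d0 0.5957077145043423
44
[0,0,-0.49,-0.00,-1.03,0,10]
[0,0,-1.34,-0.03,-2.81,0,10]
[0,0,-2.45,-0.11,-5.12,0,10]
[0,0,-3.72,-0.25,-7.78,0,10]
[0,0,-5.08,-0.47,-10.63,0,10]
[0,0,-6.49,-0.77,-13.56,0,10]
[0,0,-7.89,-1.13,-16.46,0
[... 164 characters left out ...]
0.7972, 0.8181] vel max 0.2919775153041397 0.06112501578242545
[0.0086 0.0245 0.0192 0.0104 0.0062 0.0089 0.0177 0.0274 0.0262]
boom 0.5160850120048864 rate 0.28297858277436316 d0 0.5957077145043423
48
[0,0,-0.35,-0.00,-0.74,0,10]
[0,0,-0.97,-0.02,-2.04,0,10]
[0,0,-1.80,-0.06,-3.77,0,10]
[0,0,-2.78,-0.14,-5.81,0,10]
[0,0,-3.86,-0.27,-8.07,0,10]
[0,0,-5.00,-0.46,-10.46,0,10]
[0,0,-6.18,-0.70,-12.92,0,10]
[0,0,-7.38,-0.99,-15.40,0,10]
[0,0,-8.56,-1.34,-17.86,0,10]
[0,0,-9.72,-1.72,-20.26,0,10]
abs [0.6195, 0.6304, 0.6448, 0.6619, 0.6807, 0.7007, 0.7213, 0.7421, 0.7628, 0.7831] vel max 0.208189253705479 0.060581654245617865
[0.0061 0.02   0.0196 0.0155 0.012  0.0113 0.0136 0.0177 0.0204 0.0142]
```

Emit:
step_arm:
  rows:
    - [0, 0, -0.35, 0, -0.7, 0, 10]
    - [0, 0, -1, 0, -2, 0, 10]
    - [0, 0, -1.8, -0.1, -3.8, 0, 10]
    - [0, 0, -2.8, -0.1, -5.8, 0, 10]
    - [0, 0, -3.85, -0.3, -8.1, 0, 10]
    - [0, 0, -5, -0.5, -10.5, 0, 10]
    - [0, 0, -6.2, -0.7, -12.9, 0, 10]
    - [0, 0, -7.4, -1, -15.4, 0, 10]
    - [0, 0, -8.55, -1.3, -17.9, 0, 10]
    - [0, 0, -9.7, -1.7, -20.3, 0, 10]

```text
t: 8.45
position: [0.5052, 0.2318, 0.1733]
eef_rot: [-0.0, 0.499, 0.867, 0.0]
wrist_force: [2.1, 3.9, -20.7]
finger_gap: 0.0208
grip_force: 59.5
```

```bash
sed -i 's/w0=.652/w0=.70/' nx.py; python3 nx.py 38 10 '[0.6195, 0.6304, 0.6448, 0.6619, 0.6807, 0.7007, 0.7213, 0.7421, 0.7628, 0.7831]'
```

```text
pred th 0.7673
{'t': np.float64(8.45), 'th': np.float64(0.7766), 'rad': np.float64(0.1206), 'boom': np.float64(0.8093), 'lr': np.float64(0.2782), 'n': np.int64(627), 'psi': np.float64(0.7866), 'wf': array([  1.1,   1.9, -21.8]), 'tq': np.float64(0.1403), 'z': np.float64(0.1733), 't1': np.float64(8.5)}
off 0.020251494785937702 w 0.7099618170864687 T 8.850032714385168 res [-0.0004 -0.001   0.0014  0.0023 -0.0031] th err [np.float64(-0.02192259349135528), np.float64(-0.020978468938616768), np.float64(-0.022143805325501698), np.float64(-0.020590228947153788), np.float64(-0.02188489432420404)]
boom 0.8203249171398356 rate 0.28020367994112555 d0 0.7628485052140623
[0,0,-0.42,-0.00,-0.88,0,10]
[0,0,-1.15,-0.02,-2.40,0,10]
[0,0,-2.09,-0.08,-4.38,0,10]
[0,0,-3.17,-0.18,-6.65,0,10]
[0,0,-4.34,-0.34,-9.08,0,10]
[0,0,-5.54,-0.56,-11.58,0,10]
[0,0,-6.73,-0.83,-14.06,0,10]
[0,0,-7.89,-1.14,-16.48,0,10]
[0,0,-9.00,-1.48,-18.78,0,10]
[0,0,-10.05,-1.84,-20.94,0,10]
abs [0.7904, 0.8031, 0.8196, 0.8385, 0.8588, 0.8797, 0.9006, 0.9209, 0.9403, 0.9585] vel max 0.20903549680003827 0.07336711239775542
[0.0073 0.0209 0.0169 0.0112 0.0101 0.0143 0.0202 0.0165]
coupling range -0.21181517569624675 0.059396098627967575
```

```bash
python3 - <<'E'
import plan
from plan import *
L=json.load(open("log.json"))
def f(x,sc=False):
    plan.LAG=.04 if sc else x[1];plan.OFF=x[2];tt,th,o=sim(x[0],L[-1]["t"]+.01,z=.018*x[0]**2)
    return [(x[1] if sc else 1)*np.interp(l["t"],tt,o[:,0])-l["boom"] for l in L]
for a,x0 in((False,[.7,.05,.015]),(True,[.7,1,.015])):
    r=least_squares(f,x0,args=(a,));print(r.x,r.fun)
plan.LAG=.04
def g(x):
    plan.OFF=0;plan.LAG=x[1];tt,th,o=sim(x[0],L[-1]["t"]+.01,z=.018*x[0]**2);return [np.interp(l["t"],tt,o[:,0])-l["boom"] for l in L]
r=least_squares(g,[.7,.1]);print(r.x,r.fun)
t=eyes.grab_frame("scene");cv2.imwrite("pics/s2.png",cv2.resize(t["pixels"][140:320,170:410],(800,600)))
E
```

```text
[ 0.7043 -0.525   0.1008] [-0.0008 -0.0006  0.0009  0.0012 -0.0016]
[0.6867 1.0181 0.0156] [ 0.0003 -0.0003  0.0002 -0.0001  0.    ]
[0.7122 0.1851] [ 0.0002 -0.0007  0.002   0.0025 -0.0038]
```

View pics/s2.png

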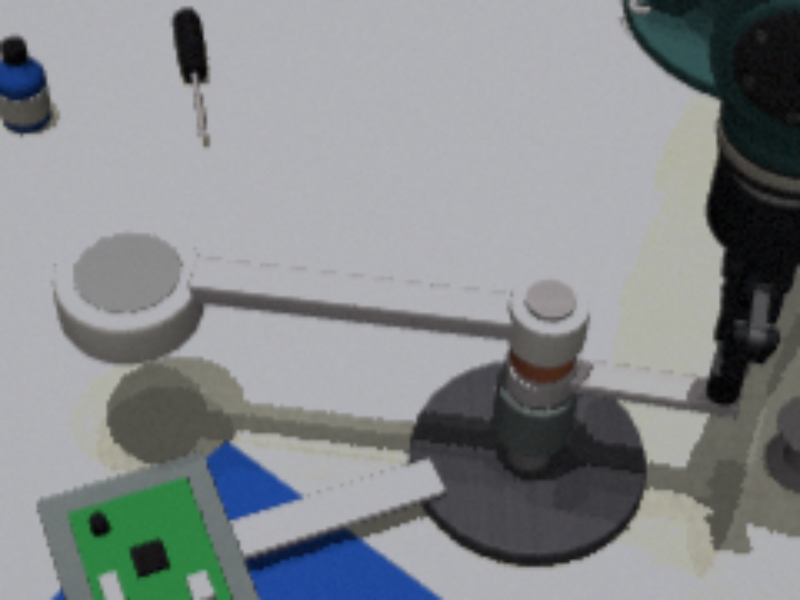

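```bash
python3 - <<'E'
s=open('plan.py').read()
s=s.replace('d-OFF,0)','SC*(d-OFF),0)').replace('OFF=.0158;','OFF=.0158;SC=1.018;')
s=s.replace('global OFF;OFF=w[1]','global OFF,SC;OFF=w[1];SC=w[2]').replace('[.7,.0158])','[.69,.0156,1.018])').replace('print("off",OFF','print("sc",SC,"off",OFF')
s=s.replace('d=np.cumsum(u[:m]);','d=np.cumsum(u[:m])/SC;').replace('d0+OFF+d,4','d0/SC+OFF+d,4')
open('plan.py','w').write(s)
n=open('nx.py').read().replace('L[-1]["t1"],rows','float(sys.argv[4]) if len(sys.argv)>4 else L[-1]["t1"],rows');open('nx.py','w').write(n)
E
python3 - <<'E'
from plan import *
w=fit();print(telemetry.read_state()["t"])
d0,u=planrows(w,40,8.55,0,5);show(d0,u,10);print(np.round(u[::5],4))
E
```

```text
sc 1.0182410565305389 off 0.015625637400405536 w 0.6866535407078772 T 9.1504447799136 res [ 0.0003 -0.0003  0.0002 -0.0001  0.    ] th err [np.float64(-0.015071794862367469), np.float64(-0.011209101264742727), np.float64(-0.009506213922765738), np.float64(-0.005196049081522824), np.float64(-0.0034076110837814033)]
8.55
boom 0.8383736652212829 rate 0.28900790967744056 d0 0.781473905833513
[0,0,-0.22,-0.00,-0.46,0,10]
[0,0,-0.62,-0.01,-1.30,0,10]
[0,0,-1.16,-0.02,-2.42,0,10]
[0,0,-1.80,-0.06,-3.78,0,10]
[0,0,-2.53,-0.12,-5.31,0,10]
[0,0,-3.33,-0.20,-6.97,0,10]
[0,0,-4.17,-0.32,-8.73,0,10]
[0,0,-5.05,-0.47,-10.56,0,10]
[0,0,-5.95,-0.65,-12.44,0,10]
[0,0,-6.87,-0.86,-14.35,0,10]
abs [0.787, 0.7939, 0.8033, 0.8146, 0.8273, 0.8412, 0.8559, 0.8713, 0.887, 0.9029] vel max 0.16449740519894415 0.037232320215485115
[0.0039 0.0141 0.0164 0.0162 0.0159 0.0159 0.0156 0.0123]
```

Emit:
step_arm:
  rows:
    - [0, 0, -0.2, 0, -0.5, 0, 10]
    - [0, 0, -0.6, 0, -1.3, 0, 10]
    - [0, 0, -1.2, 0, -2.4, 0, 10]
    - [0, 0, -1.8, -0.1, -3.8, 0, 10]
    - [0, 0, -2.5, -0.1, -5.3, 0, 10]
    - [0, 0, -3.3, -0.2, -7, 0, 10]
    - [0, 0, -4.2, -0.3, -8.7, 0, 10]
    - [0, 0, -5.05, -0.5, -10.6, 0, 10]
    - [0, 0, -5.95, -0.65, -12.4, 0, 10]
    - [0, 0, -6.85, -0.9, -14.4, 0, 10]

```text
t: 9.55
position: [0.4932, 0.224, 0.1733]
eef_rot: [-0.0, 0.446, 0.895, 0.0]
wrist_force: [-0.2, 6.6, -20.5]
finger_gap: 0.0207
grip_force: 59.7
```

```bash
sed -i 's/w0=.70/w0=.687/' nx.py; python3 nx.py 30 10 '[0.787, 0.7939, 0.8033, 0.8146, 0.8273, 0.8412, 0.8559, 0.8713, 0.887, 0.9029]' 8.55
```

```text
pred th 0.9030678
{'t': np.float64(9.55), 'th': np.float64(0.8953), 'rad': np.float64(0.1206), 'boom': np.float64(1.0991), 'lr': np.float64(0.2782), 'n': np.int64(610), 'psi': np.float64(0.9056), 'wf': array([ -0.9,   5. , -21.3]), 'tq': np.float64(0.1909), 'z': np.float64(0.1732), 't1': np.float64(9.6)}
sc 1.0198288932710449 off 0.015028507226708197 w 0.6842837691971217 T 9.182134064865695 res [ 0.0004 -0.0001  0.0001 -0.0003  0.0002 -0.0001] th err [np.float64(-0.014269148883851529), np.float64(-0.01015240140774587), np.float64(-0.008199842616691655), np.float64(-0.0036497238872235105), np.float64(-0.0015929097236017098), np.float64(0.003673544347763902)]
boom 1.109973221352862 rate 0.21590236038713242 d0 0.9054770018418967
[0,0,-0.34,-0.00,-0.72,0,10]
[0,0,-0.95,-0.02,-1.99,0,10]
[0,0,-1.74,-0.06,-3.65,0,10]
[0,0,-2.67,-0.13,-5.59,0,10]
[0,0,-3.69,-0.25,-7.72,0,10]
[0,0,-4.76,-0.41,-9.95,0,10]
[0,0,-5.85,-0.63,-12.24,0,10]
[0,0,-6.96,-0.88,-14.53,0,10]
[0,0,-8.04,-1.18,-16.79,0,10]
[0,0,-9.11,-1.51,-19.00,0,10]
abs [0.9089, 0.9194, 0.9333, 0.9495, 0.9672, 0.9859, 1.0051, 1.0243, 1.0433, 1.0619] vel max 0.19597274787410554 0.04006815610355216
[0.0061 0.0191 0.0184 0.0157 0.0143 0.0121]
coupling range -0.22189559620713317 0.20957946719242426
```

Emit:
step_arm:
  rows:
    - [0, 0, -0.35, 0, -0.7, 0, 10]
    - [0, 0, -0.95, 0, -2, 0, 10]
    - [0, 0, -1.75, -0.1, -3.6, 0, 10]
    - [0, 0, -2.65, -0.1, -5.6, 0, 10]
    - [0, 0, -3.7, -0.25, -7.7, 0, 10]
    - [0, 0, -4.75, -0.4, -10, 0, 10]
    - [0, 0, -5.85, -0.6, -12.2, 0, 10]
    - [0, 0, -6.95, -0.9, -14.5, 0, 10]
    - [0, 0, -8.05, -1.2, -16.8, 0, 10]
    - [0, 0, -9.1, -1.5, -19, 0, 10]

```text
t: 10.6
position: [0.4788, 0.2114, 0.1733]
eef_rot: [-0.0, 0.374, 0.928, 0.0]
wrist_force: [0.1, 6.9, -21.6]
finger_gap: 0.0204
grip_force: 59.7
```

```bash
python3 nx.py 20 10 '[0.9089, 0.9194, 0.9333, 0.9495, 0.9672, 0.9859, 1.0051, 1.0243, 1.0433, 1.0619]'
python3 - <<'E'
from plan import *
w=fit();
d0,u=planrows(w,23,telemetry.read_state()["t"],0,5);show(d0,u,13);print(np.round(u[::5],4))
E
```

```text
pred th 1.0649298
{'t': np.float64(10.6), 'th': np.float64(1.0545), 'rad': np.float64(0.1206), 'boom': np.float64(1.2712), 'lr': np.float64(0.2783), 'n': np.int64(612), 'psi': np.float64(1.0648), 'wf': array([ -1.2,   5.6, -21.7]), 'tq': np.float64(0.2629), 'z': np.float64(0.1733), 't1': np.float64(10.65)}
sc 1.0198157980698481 off 0.015097712192825215 w 0.6844626520034788 T 9.179734334354377 res [ 0.0004 -0.0002  0.0001 -0.0002  0.0003 -0.0001  0.    ] th err [np.float64(-0.014341330299961402), np.float64(-0.010226678056047267), np.float64(-0.008276178354429231), np.float64(-0.003728038571765846), np.float64(-0.001673437759050267), np.float64(0.003591424459657766), np.float64(0.005439964537634623)]
boom 1.2764796645948764 rate 0.10317978127078861 d0 1.0675455105614169
[0,0,-0.49,-0.00,-1.03,0,10]
[0,0,-1.31,-0.03,-2.74,0,10]
[0,0,-2.33,-0.10,-4.87,0,10]
[0,0,-3.45,-0.22,-7.22,0,10]
[0,0,-4.60,-0.39,-9.62,0,10]
[0,0,-5.73,-0.60,-11.98,0,10]
[0,0,-6.81,-0.85,-14.22,0,10]
[0,0,-7.82,-1.11,-16.32,0,10]
[0,0,-8.75,-1.40,-18.25,0,10]
[0,0,-9.60,-1.68,-20.02,0,10]
abs [1.0705, 1.0848, 1.10
[... 545 characters left out ...]
424459657766), np.float64(0.005439964537634623)]
boom 1.2764796645948764 rate 0.10317978127078861 d0 1.0675455105614169
[0,0,-0.44,-0.00,-0.91,0,10]
[0,0,-1.19,-0.03,-2.48,0,10]
[0,0,-2.15,-0.08,-4.50,0,10]
[0,0,-3.24,-0.19,-6.79,0,10]
[0,0,-4.40,-0.35,-9.22,0,10]
[0,0,-5.58,-0.57,-11.68,0,10]
[0,0,-6.74,-0.83,-14.09,0,10]
[0,0,-7.85,-1.13,-16.40,0,10]
[0,0,-8.89,-1.44,-18.55,0,10]
[0,0,-9.85,-1.77,-20.53,0,10]
[0,0,-10.71,-2.09,-22.31,0,10]
[0,0,-11.49,-2.40,-23.89,0,10]
[0,0,-12.17,-2.70,-25.29,0,10]
abs [1.0695, 1.0826, 1.0994, 1.1185, 1.1388, 1.1594, 1.1796, 1.199, 1.2171, 1.2338, 1.2489, 1.2624, 1.2743] vel max 0.2099998170845889 0.013504321516162595
[0.0078 0.021  0.0154 0.008  0.0033]
```

Emit:
step_arm:
  rows:
    - [0, 0, -0.5, 0, -1, 0, 10]
    - [0, 0, -1.3, 0, -2.7, 0, 10]
    - [0, 0, -2.3, -0.1, -4.9, 0, 10]
    - [0, 0, -3.45, -0.2, -7.2, 0, 10]
    - [0, 0, -4.6, -0.4, -9.6, 0, 10]
    - [0, 0, -5.7, -0.6, -12, 0, 10]
    - [0, 0, -6.8, -0.85, -14.2, 0, 10]
    - [0, 0, -7.8, -1.1, -16.3, 0, 10]
    - [0, 0, -8.75, -1.4, -18.3, 0, 10]
    - [0, 0, -9.6, -1.7, -20, 0, 10]

```text
t: 11.65
position: [0.466, 0.1958, 0.1732]
eef_rot: [-0.0, 0.295, 0.956, 0.0]
wrist_force: [-1.7, 7.8, -22.2]
finger_gap: 0.0205
grip_force: 59.7
```

```bash
python3 nx.py 10 10 '[1.0705, 1.0848, 1.1025, 1.1221, 1.1421, 1.1619, 1.1807, 1.1983, 1.2146, 1.2295]'
python3 - <<'E'
from plan import *
w=fit();
for n in (12,14):d0,u=planrows(w,n,telemetry.read_state()["t"],0,5);show(d0,u,n)
f=eyes.grab_frame("top");print(f["pixels"].shape);cv2.imwrite("pics/t5.png",cv2.resize(f["pixels"][60:260,135:355],(660,600)))
E
```

```text
pred th 1.2355466
{'t': np.float64(11.65), 'th': np.float64(1.2218), 'rad': np.float64(0.1205), 'boom': np.float64(1.3351), 'lr': np.float64(0.2785), 'n': np.int64(615), 'psi': np.float64(1.232), 'wf': array([ -2.3,   6.5, -22.8]), 'tq': np.float64(0.313), 'z': np.float64(0.1732), 't1': np.float64(11.7)}
sc 1.0198490504249678 off 0.015143514987412917 w 0.6845528123767288 T 9.178525299406369 res [ 0.0004 -0.0002  0.0001 -0.0002  0.0003 -0.0001 -0.      0.    ] th err [np.float64(-0.014383968746951331), np.float64(-0.010263996126218033), np.float64(-0.008308267824280957), np.float64(-0.003755102945712019), np.float64(-0.0016948818199341575), np.float64(0.0035740225550622284), np.float64(0.005427813844959717), np.float64(0.010631360990452032)]
boom 1.3363279640731156 rate 0.02234196104375148 d0 1.2384603081174888
[0,0,0.34,-0.00,0.72,0,10]
[0,0,0.27,-0.00,0.56,0,10]
[0,0,-0.50,-0.00,-1.05,0,10]
[0,0,-1.89,-0.06,-3.95,0,10]
[0,0,-3.58,-0.23,-7.49,0,10]
[0,0,-5.18,-0.49,-10.84,0,10]
[0,0,-6.30,-0.73,-13.17,0,10]
[0,0,-6.70,-0.82,-13.99,0,10]
[0,0,-6.37,-0.74,-13.32,0,10]
[0,0,-5.74,-0.60,
[... 1200 characters left out ...]
0523933852809834 -0.0699410443845281
boom 1.3363279640731156 rate 0.02234196104375148 d0 1.2384603081174888
[0,0,-0.24,-0.00,-0.50,0,10]
[0,0,-0.70,-0.01,-1.47,0,10]
[0,0,-1.37,-0.03,-2.87,0,10]
[0,0,-2.18,-0.09,-4.56,0,10]
[0,0,-3.07,-0.17,-6.43,0,10]
[0,0,-3.97,-0.29,-8.31,0,10]
[0,0,-4.81,-0.42,-10.06,0,10]
[0,0,-5.51,-0.56,-11.53,0,10]
[0,0,-6.03,-0.66,-12.61,0,10]
[0,0,-6.33,-0.73,-13.22,0,10]
[0,0,-6.38,-0.74,-13.34,0,10]
[0,0,-6.24,-0.71,-13.03,0,10]
[0,0,-5.98,-0.65,-12.50,0,10]
[0,0,-5.74,-0.60,-12.01,0,10]
abs [1.2336, 1.2418, 1.2534, 1.2675, 1.2831, 1.2988, 1.3134, 1.3257, 1.3348, 1.3399, 1.3409, 1.3383, 1.3338, 1.3297] vel max 0.1602193135111319 -0.04611526125153009
(420, 560, 3)
```

```bash
python3 - <<'E'
from plan import *
w=fit();
for n in (16,18,20):d0,u=planrows(w,n,11.75,0,5);show(d0,u,n)
E
```

```text
sc 1.0198490504249678 off 0.015143514987412917 w 0.6845528123767288 T 9.178525299406369 res [ 0.0004 -0.0002  0.0001 -0.0002  0.0003 -0.0001 -0.      0.    ] th err [np.float64(-0.014383968746951331), np.float64(-0.010263996126218033), np.float64(-0.008308267824280957), np.float64(-0.003755102945712019), np.float64(-0.0016948818199341575), np.float64(0.0035740225550622284), np.float64(0.005427813844959717), np.float64(0.010631360990452032)]
boom 1.337381536862391 rate 0.02002837719683671 d0 1.2384603081174888
[0,0,-0.44,-0.00,-0.91,0,10]
[0,0,-1.14,-0.02,-2.39,0,10]
[0,0,-1.98,-0.07,-4.15,0,10]
[0,0,-2.86,-0.15,-5.98,0,10]
[0,0,-3.70,-0.25,-7.74,0,10]
[0,0,-4.44,-0.36,-9.30,0,10]
[0,0,-5.07,-0.47,-10.61,0,10]
[0,0,-5.56,-0.56,-11.62,0,10]
[0,0,-5.90,-0.64,-12.33,0,10]
[0,0,-6.10,-0.68,-12.75,0,10]
[0,0,-6.17,-0.70,-12.91,0,10]
[0,0,-6.15,-0.69,-12.86,0,10]
[0,0,-6.06,-0.67,-12.67,0,10]
[0,0,-5.94,-0.64,-12.42,0,10]
[0,0,-5.82,-0.62,-12.17,0,10]
[0,0,-5.74,-0.60,-12.01,0,10]
abs [1.2371, 1.2494, 1.2641, 1.2794, 1.294, 1.3071, 1.318, 1.3265, 1.3324, 1.3359, 1.3373, 1.3369, 1.3353, 1.33
[... 1044 characters left out ...]
.08,0,10]
[0,0,-3.73,-0.25,-7.82,0,10]
[0,0,-4.47,-0.36,-9.35,0,10]
[0,0,-5.08,-0.47,-10.62,0,10]
[0,0,-5.54,-0.56,-11.59,0,10]
[0,0,-5.86,-0.63,-12.26,0,10]
[0,0,-6.05,-0.67,-12.66,0,10]
[0,0,-6.13,-0.69,-12.82,0,10]
[0,0,-6.12,-0.68,-12.79,0,10]
[0,0,-6.05,-0.67,-12.65,0,10]
[0,0,-5.95,-0.65,-12.44,0,10]
[0,0,-5.85,-0.62,-12.23,0,10]
[0,0,-5.76,-0.61,-12.05,0,10]
[0,0,-5.71,-0.60,-11.94,0,10]
[0,0,-5.70,-0.59,-11.91,0,10]
[0,0,-5.71,-0.60,-11.95,0,10]
[0,0,-5.74,-0.60,-12.01,0,10]
abs [1.2374, 1.2499, 1.2648, 1.2802, 1.2947, 1.3075, 1.3181, 1.3262, 1.3318, 1.3352, 1.3365, 1.3363, 1.3351, 1.3334, 1.3316, 1.3301, 1.3292, 1.3289, 1.3292, 1.3297] vel max 0.15650755954427845 -0.0183668145416919
```

```bash
python3 - <<'E'
import plan
from plan import *
w=fit()
for g in(1.343,1.345,1.347):
  for n in(10,12):
    plan.GOAL=g;d0,u=planrows(w,n,11.75,0,3);print(g,n,u.min()/.1);show(d0,u,n) if u.min()>-.02 else 0
E
```

```text
sc 1.0198490504249678 off 0.015143514987412917 w 0.6845528123767288 T 9.178525299406369 res [ 0.0004 -0.0002  0.0001 -0.0002  0.0003 -0.0001 -0.      0.    ] th err [np.float64(-0.014383968746951331), np.float64(-0.010263996126218033), np.float64(-0.008308267824280957), np.float64(-0.003755102945712019), np.float64(-0.0016948818199341575), np.float64(0.0035740225550622284), np.float64(0.005427813844959717), np.float64(0.010631360990452032)]
boom 1.337381536862391 rate 0.02002837719683671 d0 1.2384603081174888
1.343 10 0.05491717033502238
[0,0,-0.84,-0.01,-1.75,0,10]
[0,0,-1.90,-0.07,-3.99,0,10]
[0,0,-2.88,-0.15,-6.03,0,10]
[0,0,-3.63,-0.24,-7.59,0,10]
[0,0,-4.15,-0.31,-8.67,0,10]
[0,0,-4.51,-0.37,-9.43,0,10]
[0,0,-4.82,-0.42,-10.08,0,10]
[0,0,-5.15,-0.49,-10.78,0,10]
[0,0,-5.54,-0.56,-11.58,0,10]
[0,0,-5.87,-0.63,-12.28,0,10]
abs [1.2441, 1.2627, 1.2797, 1.2928, 1.3018, 1.3082, 1.3136, 1.3195, 1.3262, 1.332] vel max 0.19024706144788656 0.05491717033502238
boom 1.337381536862391 rate 0.02002837719683671 d0 1.2384603081174888
1.343 12 0.022809948781432568
[0,0,-0.73,-0.01,-1.53,0,10]
[
[... 1597 characters left out ...]
boom 1.337381536862391 rate 0.02002837719683671 d0 1.2384603081174888
1.347 10 -0.2711028757034101
boom 1.337381536862391 rate 0.02002837719683671 d0 1.2384603081174888
1.347 12 -0.12698796571009002
[0,0,-1.57,-0.05,-3.29,0,10]
[0,0,-3.44,-0.22,-7.19,0,10]
[0,0,-4.88,-0.43,-10.20,0,10]
[0,0,-5.61,-0.57,-11.73,0,10]
[0,0,-5.63,-0.58,-11.76,0,10]
[0,0,-5.13,-0.48,-10.72,0,10]
[0,0,-4.41,-0.36,-9.23,0,10]
[0,0,-3.82,-0.27,-8.00,0,10]
[0,0,-3.65,-0.24,-7.64,0,10]
[0,0,-4.08,-0.30,-8.54,0,10]
[0,0,-5.08,-0.47,-10.62,0,10]
[0,0,-6.10,-0.68,-12.75,0,10]
abs [1.2569, 1.2895, 1.3146, 1.3274, 1.3277, 1.319, 1.3065, 1.2962, 1.2932, 1.3007, 1.3181, 1.3359] vel max 0.3315674529901909 -0.12698796571009002
```

GOAL 1.343 with 12 rows is monotone (lens 0.6 mm off); use it.

Emit:
step_arm:
  rows:
    - [0, 0, -0.7, 0, -1.5, 0, 10]
    - [0, 0, -1.75, -0.1, -3.7, 0, 10]
    - [0, 0, -2.8, -0.1, -5.8, 0, 10]
    - [0, 0, -3.7, -0.25, -7.7, 0, 10]
    - [0, 0, -4.35, -0.35, -9.1, 0, 10]
    - [0, 0, -4.8, -0.4, -10.1, 0, 10]
    - [0, 0, -5.1, -0.5, -10.7, 0, 10]
    - [0, 0, -5.3, -0.5, -11.1, 0, 10]
    - [0, 0, -5.4, -0.5, -11.4, 0, 10]
    - [0, 0, -5.55, -0.6, -11.6, 0, 10]
    - [0, 0, -5.7, -0.6, -12, 0, 10]
    - [0, 0, -5.9, -0.6, -12.3, 0, 10]
    - [0, 0, -5.9, -0.6, -12.3, 0, 10]
    - [0, 0, -5.9, -0.6, -12.3, 0, 10]

```text
t: 13.15
position: [0.4596, 0.1853, 0.1733]
eef_rot: [-0.0, 0.245, 0.969, 0.0]
wrist_force: [-1.3, 6.0, -21.1]
finger_gap: 0.0206
grip_force: 59.7
```

```bash
python3 nx.py 20 1 '[1.2422, 1.26, 1.278, 1.2936, 1.3055, 1.3137, 1.3189, 1.3221, 1.3243, 1.3266, 1.3294, 1.332,1.332,1.332]' 11.75
python3 -c "
from h import *
look(-1.8337+1.342)"
```

```text
pred th 1.3398916
{'t': np.float64(13.15), 'th': np.float64(1.3241), 'rad': np.float64(0.1204), 'boom': np.float64(1.343), 'lr': np.float64(0.2785), 'n': np.int64(608), 'psi': np.float64(1.3335), 'wf': array([ -1.1,   6.5, -21.4]), 'tq': np.float64(0.3142), 'z': np.float64(0.1732), 't1': np.float64(13.2)}
sc 1.020097072722014 off 0.01541549229028542 w 0.6850425614828813 T 9.171963408490493 res [ 0.0003 -0.0003  0.     -0.0002  0.0004 -0.0001 -0.0002 -0.0005  0.0006] th err [np.float64(-0.014631040058757372), np.float64(-0.010471383870496676), np.float64(-0.00847665654257207), np.float64(-0.003886010534473461), np.float64(-0.0017838686800487613), np.float64(0.003515185285376532), np.float64(0.005408144256423553), np.float64(0.010653627011900424), np.float64(0.01891966666030731)]
boom 1.3436352042858026 rate 0.0007267585273493735 d0 1.3430440023058339
[0,0,0.14,-0.00,0.28,0,10]
abs [1.3296] vel max 0.0379097186888492 -0.03363768781879571
[-0.0024  0.0001  0.0038 -0.0011]
coupling range -0.2217272619110902 0.24773396495482358
{'t': np.float64(13.2), 'th': np.float64(1.3243), 'rad': np.float64(0.1204), 'boom': np.float64(1.3433), 'lr': np.float64(0.2786), 'n': np.int64(611), 'psi': np.float64(1.3335), 'wf': array([ -1. ,   5.7, -20.7]), 'tq': np.float64(0.368), 'z': np.float64(0.1732), 't1': np.float64(13.25)}
```

Emit:
step_arm:
  rows:
    - [0, 0, 0, 0, 0, 0, 10]
    - [0, 0, 0, 0, 0, 0, 10]
    - [0, 0, 0, 0, 0, 0, 10]
    - [0, 0, 0, 0, 0, 0, 10]
    - [0, 0, 0, 0, 0, 0, 10]
    - [0, 0, 0, 0, 0, 0, 10]
    - [0, 0, 0, 0, 0, 0, 10]
    - [0, 0, 0, 0, 0, 0, 10]

```text
t: 14.05
position: [0.4596, 0.1853, 0.1733]
eef_rot: [-0.0, 0.245, 0.969, 0.0]
wrist_force: [-1.0, 6.2, -22.4]
finger_gap: 0.0205
grip_force: 59.7
```

```bash
python3 -c "
from h import *
look(-1.8337+1.342);look(-1.8337+1.342)"
```

```text
{'t': np.float64(14.05), 'th': np.float64(1.3241), 'rad': np.float64(0.1204), 'boom': np.float64(1.3414), 'lr': np.float64(0.2785), 'n': np.int64(609), 'psi': np.float64(1.3335), 'wf': array([ -1.5,   6.4, -21.7]), 'tq': np.float64(0.3565), 'z': np.float64(0.1733), 't1': np.float64(14.1)}
{'t': np.float64(14.1), 'th': np.float64(1.3242), 'rad': np.float64(0.1204), 'boom': np.float64(1.3408), 'lr': np.float64(0.2784), 'n': np.int64(610), 'psi': np.float64(1.3335), 'wf': array([ -0.4,   6.6, -21.4]), 'tq': np.float64(0.3073), 'z': np.float64(0.1732), 't1': np.float64(14.15)}
```

Emit:
step_arm:
  rows:
    - [0, 0, 0, 0, 0, 0, 10]
    - [0, 0, 0, 0, 0, 0, 10]
    - [0, 0, 0, 0, 0, 0, 10]
    - [0, 0, 0, 0, 0, 0, 10]
    - [0, 0, 0, 0, 0, 0, 10]
    - [0, 0, 0, 0, 0, 0, 10]
    - [0, 0, 0, 0, 0, 0, 10]
    - [0, 0, 0, 0, 0, 0, 10]

```text
t: 14.95
position: [0.4596, 0.1853, 0.1732]
eef_rot: [-0.0, 0.246, 0.969, 0.0]
wrist_force: [-1.8, 6.6, -20.8]
finger_gap: 0.0203
grip_force: 59.7
```

```bash
python3 -c "
from h import *
look(-1.8337+1.342);look(-1.8337+1.342)
L=[l for l in json.load(open('log.json')) if l['t']>13.1];t=np.array([l['t'] for l in L])-14.95;b=np.array([l['boom'] for l in L]);w=.685
A=np.c_[np.ones(len(t)),np.cos(w*t),np.sin(w*t)];x,r,_,_=np.linalg.lstsq(A,b,rcond=None);print(x,b-A@x,'amp',np.hypot(*x[1:]))
# with equilibrium fit"
```

```text
{'t': np.float64(14.95), 'th': np.float64(1.3243), 'rad': np.float64(0.1204), 'boom': np.float64(1.3358), 'lr': np.float64(0.2788), 'n': np.int64(607), 'psi': np.float64(1.3335), 'wf': array([ -0.8,   6.3, -20.8]), 'tq': np.float64(0.3688), 'z': np.float64(0.1733), 't1': np.float64(15.0)}
{'t': np.float64(15.0), 'th': np.float64(1.3242), 'rad': np.float64(0.1204), 'boom': np.float64(1.3351), 'lr': np.float64(0.2788), 'n': np.int64(607), 'psi': np.float64(1.3335), 'wf': array([ -0.5,   6.4, -21. ]), 'tq': np.float64(0.3518), 'z': np.float64(0.1733), 't1': np.float64(15.05)}
[ 1.3311  0.0046 -0.0112] [-0.0001  0.0001  0.0002 -0.0002  0.0001 -0.0001] amp 0.012066810024178844
```

```bash
python3 - <<'E'
import plan
from plan import *
L=json.load(open("log.json"))
def mk(names,x0,fixed):
    def f(x):
        p=dict(LAG=.04,OFF=0,SC=1,z=.0085,b0=0,bs=1);p.update(fixed);p.update(zip(names,x))
        plan.LAG,plan.OFF,plan.SC=p["LAG"],p["OFF"],p["SC"]
        tt,th,o=sim(p["w"],L[-1]["t"]+.01,z=p["z"]);return [p["bs"]*np.interp(l["t"],tt,o[:,0])-l["boom"]+p["b0"] for l in L]
    r=least_squares(f,x0,x_scale=np.abs(x0)+.01);print(names,r.x,"\n  ",np.round(r.fun,4))
mk(["w","z"],[.69,.01],{})
mk(["w","z","LAG"],[.69,.01,.1],{})
mk(["w","LAG","OFF","SC"],[.69,.04,.01,1.01],{})
mk(["w","z","OFF","SC"],[.69,.01,.01,1.01],{})
E
```

```text
['w', 'z'] [0.6699 0.0064] 
   [ 0.0028  0.0068  0.0087  0.0052  0.0002 -0.004  -0.0024  0.0021  0.0032
  0.0027 -0.0011 -0.001  -0.0042 -0.0041]
['w', 'z', 'LAG'] [0.6704 0.0062 0.0527] 
   [ 0.0024  0.0055  0.0063  0.0021 -0.0029 -0.0065 -0.0039  0.001   0.0021
  0.0016 -0.0019 -0.0017 -0.0044 -0.0042]
['w', 'LAG', 'OFF', 'SC'] [ 0.6835 -0.0047  0.0208  1.0186] 
   [ 0.0002 -0.0002  0.0001 -0.0002  0.0004 -0.0001 -0.0003  0.0001  0.0006
  0.0002 -0.0008 -0.0004  0.0001  0.0004]
['w', 'z', 'OFF', 'SC'] [0.6805 0.0052 0.0115 1.0139] 
   [ 0.0008  0.0008  0.0009 -0.0005 -0.0008 -0.001   0.0004  0.0014  0.
 -0.0004 -0.0014 -0.001   0.0009  0.0013]
```

```bash
cat > p2.py <<'E'
import numpy as np
w=.685
def plan(phi,v,dE,n,pen=5):
    # phi=boom-tiller now, v boom rate, dE tiller travel, rows .1 s
    te=.1*n;c,s=np.cos(w*te),np.sin(w*te)
    fin=np.array([phi*c+v/w*s,-phi*w*s+v*c]);sm=te-.1*np.arange(n)-.05
    A=np.vstack([-np.cos(w*sm),w*np.sin(w*sm),np.ones(n)]);rhs=np.r_[-fin,dE]
    D=np.eye(n+1,n)-np.eye(n+1,n,-1);H=D.T@D*pen**2+np.eye(n)
    K=np.block([[H,A.T],[A,np.zeros((3,3))]]);return np.linalg.solve(K,np.r_[np.zeros(n),rhs])[:n]
E
python3 - <<'E'
from p2 import *
np.set_printoptions(precision=4,suppress=True,linewidth=150)
for eq in(1.331,1.335):
  for n in(25,35,45,55):
    u=plan(1.3347-eq,-.0077,1.3407-eq,n);print(eq,n,(eq+np.cumsum(u))[4::5])
E
```

```text
1.331 25 [1.3711 1.3676 1.3249 1.311  1.3407]
1.331 35 [1.3492 1.3602 1.3512 1.3325 1.3203 1.3262 1.3407]
1.331 45 [1.3402 1.349  1.3498 1.3434 1.3338 1.3265 1.3257 1.3327 1.3407]
1.331 55 [1.3358 1.3415 1.344  1.3426 1.3385 1.3333 1.3291 1.3278 1.3302 1.3359 1.3407]
1.335 25 [1.3707 1.3655 1.3248 1.3123 1.3407]
1.335 35 [1.3503 1.3586 1.3495 1.3323 1.3216 1.3273 1.3407]
1.335 45 [1.3421 1.3485 1.3483 1.3421 1.3337 1.3275 1.3272 1.3336 1.3407]
1.335 55 [1.3384 1.3421 1.3432 1.3415 1.3377 1.3334 1.3301 1.3293 1.3316 1.3366 1.3407]
```

Emit:
step_arm:
  rows:
    - [0, 0, 0, 0, 0, 0, 10]
    - [0, 0, 0, 0, 0, 0, 10]
    - [0, 0, 0, 0, 0, 0, 10]
    - [0, 0, 0, 0, 0, 0, 10]
    - [0, 0, 0, 0, 0, 0, 10]
    - [0, 0, 0, 0, 0, 0, 10]
    - [0, 0, 0, 0, 0, 0, 10]
    - [0, 0, 0, 0, 0, 0, 10]
    - [0, 0, 0, 0, 0, 0, 10]
    - [0, 0, 0, 0, 0, 0, 10]

```text
t: 16.05
position: [0.4596, 0.1853, 0.1732]
eef_rot: [-0.0, 0.246, 0.969, 0.0]
wrist_force: [-2.1, 6.6, -21.4]
finger_gap: 0.0208
grip_force: 59.7
```

```bash
cat > tail.py <<'E'
import sys
from h import *
t0=float(sys.argv[1]);g=float(sys.argv[2]);l=look(-1.8337+g)
L=[l for l in json.load(open('log.json')) if l['t']>t0];T=L[-1]['t1'];t=np.array([l['t'] for l in L])-T;b=np.array([l['boom'] for l in L]);w=.685
A=np.c_[np.ones(len(t)),np.cos(w*t),np.sin(w*t)];x,_,_,_=np.linalg.lstsq(A,b,rcond=None);a=np.hypot(*x[1:])
ph=np.arctan2(x[2],x[1]);print('eq,c,s',x,'amp',a,'res',b-A@x,'now',T,'next top in',(ph%(2*np.pi))/w,'bottom in',((ph+np.pi)%(2*np.pi))/w)
E
python3 tail.py 13.1 1.33
```

```text
{'t': np.float64(16.05), 'th': np.float64(1.3242), 'rad': np.float64(0.1204), 'boom': np.float64(1.333), 'lr': np.float64(0.2788), 'n': np.int64(607), 'psi': np.float64(1.3335), 'wf': array([ -1.9,   5.8, -21.6]), 'tq': np.float64(0.305), 'z': np.float64(0.1733), 't1': np.float64(16.1)}
eq,c,s [ 1.338  -0.0057 -0.0033] amp 0.006625459194310949 res [-0.0005 -0.0001  0.001   0.0007 -0.0006 -0.001   0.0005] now 16.1 next top in 5.352796925311719 bottom in 0.7665302777353795
```

Emit:
step_arm:
  rows:
    - [0, 0, 0, 0, 0, 0, 10]
    - [0, 0, 0, 0, 0, 0, 10]
    - [0, 0, 0, 0, 0, 0, 10]
    - [0, 0, 0, 0, 0, 0, 10]
    - [0, 0, 0, 0, 0, 0, 10]
    - [0, 0, 0, 0, 0, 0, 10]
    - [0, 0, 0, 0, 0, 0, 10]
    - [0, 0, 0, 0, 0, 0, 10]

```text
t: 16.9
position: [0.4596, 0.1853, 0.1733]
eef_rot: [-0.0, 0.245, 0.969, 0.0]
wrist_force: [-0.7, 6.0, -22.4]
finger_gap: 0.0206
grip_force: 59.7
```

```bash
python3 tail.py 13.1 1.33;python3 tail.py 13.1 1.33
```

```text
{'t': np.float64(16.9), 'th': np.float64(1.3241), 'rad': np.float64(0.1204), 'boom': np.float64(1.3313), 'lr': np.float64(0.2786), 'n': np.int64(611), 'psi': np.float64(1.3334), 'wf': array([ -0.8,   6.2, -20. ]), 'tq': np.float64(0.3237), 'z': np.float64(0.1732), 't1': np.float64(16.95)}
eq,c,s [ 1.338  -0.0066  0.0003] amp 0.006649398667205157 res [-0.0005 -0.0001  0.001   0.0007 -0.0006 -0.001   0.0006 -0.    ] now 16.95 next top in 4.52822367695004 bottom in 9.114490324526379
{'t': np.float64(16.95), 'th': np.float64(1.3243), 'rad': np.float64(0.1204), 'boom': np.float64(1.3319), 'lr': np.float64(0.2785), 'n': np.int64(611), 'psi': np.float64(1.3334), 'wf': array([ -1.4,   6.6, -21.5]), 'tq': np.float64(0.3359), 'z': np.float64(0.1733), 't1': np.float64(17.0)}
eq,c,s [ 1.3382 -0.0066  0.0007] amp 0.006606598803094357 res [-0.0006 -0.0002  0.0011  0.0007 -0.0006 -0.001   0.0005 -0.0003  0.0003] now 17.0 next top in 4.42305772535832 bottom in 9.00932437293466
```

Emit:
step_arm:
  rows:
    - [0, 0, 0, 0, 0, 0, 10]
    - [0, 0, 0, 0, 0, 0, 10]
    - [0, 0, 0, 0, 0, 0, 10]
    - [0, 0, 0, 0, 0, 0, 10]
    - [0, 0, 0, 0, 0, 0, 10]
    - [0, 0, 0, 0, 0, 0, 10]
    - [0, 0, 0, 0, 0, 0, 10]
    - [0, 0, 0, 0, 0, 0, 10]
    - [0, 0, 0, 0, 0, 0, 10]
    - [0, 0, 0, 0, 0, 0, 10]
    - [0, 0, 0, 0, 0, 0, 10]
    - [0, 0, 0, 0, 0, 0, 10]
    - [0, 0, 0, 0, 0, 0, 10]
    - [0, 0, 0, 0, 0, 0, 10]
    - [0, 0, 0, 0, 0, 0, 10]
    - [0, 0, 0, 0, 0, 0, 10]
    - [0, 0, 0, 0, 0, 0, 10]
    - [0, 0, 0, 0, 0, 0, 10]
    - [0, 0, 0, 0, 0, 0, 10]
    - [0, 0, 0, 0, 0, 0, 10]

```text
t: 19.0
position: [0.4596, 0.1853, 0.1733]
eef_rot: [-0.0, 0.246, 0.969, 0.0]
wrist_force: [-1.0, 5.3, -21.5]
finger_gap: 0.0206
grip_force: 59.7
```

```bash
python3 tail.py 13.1 1.337
```

```text
{'t': np.float64(19.0), 'th': np.float64(1.3241), 'rad': np.float64(0.1204), 'boom': np.float64(1.3358), 'lr': np.float64(0.2789), 'n': np.int64(607), 'psi': np.float64(1.3336), 'wf': array([ -1.5,   5.4, -21.4]), 'tq': np.float64(0.3041), 'z': np.float64(0.1732), 't1': np.float64(19.05)}
eq,c,s [ 1.3376 -0.0012  0.0063] amp 0.006388373695459303 res [-0.0002  0.0001  0.001   0.0006 -0.0008 -0.0013  0.0004  0.      0.0007
 -0.0005] now 19.05 next top in 2.558093625144624 bottom in 7.144360272720964
```

Emit:
step_arm:
  rows:
    - [0, 0, 0, 0, 0, 0, 10]
    - [0, 0, 0, 0, 0, 0, 10]
    - [0, 0, 0, 0, 0, 0, 10]
    - [0, 0, 0, 0, 0, 0, 10]
    - [0, 0, 0, 0, 0, 0, 10]
    - [0, 0, 0, 0, 0, 0, 10]
    - [0, 0, 0, 0, 0, 0, 10]
    - [0, 0, 0, 0, 0, 0, 10]
    - [0, 0, 0, 0, 0, 0, 10]
    - [0, 0, 0, 0, 0, 0, 10]
    - [0, 0, 0, 0, 0, 0, 10]
    - [0, 0, 0, 0, 0, 0, 10]
    - [0, 0, 0, 0, 0, 0, 10]
    - [0, 0, 0, 0, 0, 0, 10]
    - [0, 0, 0, 0, 0, 0, 10]
    - [0, 0, 0, 0, 0, 0, 10]
    - [0, 0, 0, 0, 0, 0, 10]

```text
t: 20.75
position: [0.4596, 0.1853, 0.1733]
eef_rot: [-0.0, 0.245, 0.969, 0.0]
wrist_force: [-1.8, 5.6, -21.3]
finger_gap: 0.0205
grip_force: 59.7
```

```bash
python3 tail.py 13.1 1.342; python3 tail.py 15.1 1.342
```

```text
{'t': np.float64(20.75), 'th': np.float64(1.3241), 'rad': np.float64(0.1204), 'boom': np.float64(1.3432), 'lr': np.float64(0.2785), 'n': np.int64(608), 'psi': np.float64(1.3335), 'wf': array([ -1.6,   6. , -20.9]), 'tq': np.float64(0.362), 'z': np.float64(0.1733), 't1': np.float64(20.8)}
eq,c,s [1.3376 0.0055 0.0033] amp 0.006431753524823485 res [-0.0003  0.0001  0.001   0.0006 -0.0008 -0.0013  0.0004  0.      0.0007
 -0.0006  0.0001] now 20.8 next top in 0.7949666150726692 bottom in 5.381233262649009
{'t': np.float64(20.8), 'th': np.float64(1.3242), 'rad': np.float64(0.1204), 'boom': np.float64(1.3428), 'lr': np.float64(0.2786), 'n': np.int64(607), 'psi': np.float64(1.3335), 'wf': array([ -0.2,   6.4, -21. ]), 'tq': np.float64(0.3263), 'z': np.float64(0.1732), 't1': np.float64(20.85)}
eq,c,s [1.3378 0.0053 0.0037] amp 0.006431969628748777 res [-0.0002 -0.0002  0.0004 -0.0002  0.0003 -0.0002] now 20.85 next top in 0.8848084199705691 bottom in 5.471075067546909
```

Emit:
step_arm:
  rows:
    - [0, 0, 0, 0, 0, 0, 10]
    - [0, 0, 0, 0, 0, 0, 10]
    - [0, 0, 0, 0, 0, 0, 10]
    - [0, 0, 0, 0, 0, 0, 10]
    - [0, 0, 0, 0, 0, 0, 10]
    - [0, 0, 0, 0, 0, 0, 10]
    - [0, 0, 0, 0, 0, 0, 10]
    - [0, 0, -0.37, 0, -0.8, 0, 10]
    - [0, 0, -0.37, 0, -0.8, 0, 10]
    - [0, 0, -0.37, 0, -0.8, 0, 10]

```text
t: 21.85
position: [0.4592, 0.1846, 0.1733]
eef_rot: [-0.0, 0.242, 0.97, 0.0]
wrist_force: [-0.9, 6.0, -21.3]
finger_gap: 0.0207
grip_force: 59.7
```

```bash
python3 tail.py 21.2 1.344
```

```text
{'t': np.float64(21.85), 'th': np.float64(1.3311), 'rad': np.float64(0.1204), 'boom': np.float64(1.3441), 'lr': np.float64(0.2785), 'n': np.int64(612), 'psi': np.float64(1.34), 'wf': array([ -1.7,   5.8, -21.5]), 'tq': np.float64(0.3876), 'z': np.float64(0.1733), 't1': np.float64(21.9)}
eq,c,s [ 0.672   0.6716 -0.023 ] amp 0.6720376875917816 res [0.] now 21.9 next top in 9.122533295152682 bottom in 4.536266647576343
```

Emit:
step_arm:
  rows:
    - [0, 0, 0, 0, 0, 0, 30]
    - [0, 0, 0, 0, 0, 0, 50]
    - [0, 0, 0, 0, 0, 0, 60]
    - [0, 0, 0, 0, 0, 0, 60]
    - [0, 0, 0, 0, 0, -10, 60]
    - [0, 0, 0, 0, 0, -30, 60]
    - [0, 0, 0, 0, 0, -60, 60]
    - [0, 0, 0, 0, 0, -90, 60]
    - [0, 0, 0, 0, 0, -105, 60]
    - [0, 0, 0, 0, 0, -110, 60]

```text
t: 22.9
position: [0.4603, 0.1844, 0.2855]
eef_rot: [0.001, 0.243, 0.97, 0.001]
wrist_force: [0.3, -0.1, -0.7]
finger_gap: 0.0598
grip_force: 0.0
```

```bash
python3 tail.py 21.2 1.344
```

```text
{'t': np.float64(22.9), 'th': np.float64(1.3275), 'rad': np.float64(0.1194), 'boom': np.float64(1.3446), 'lr': np.float64(0.2785), 'n': np.int64(613), 'psi': np.float64(1.339), 'wf': array([-0.7, -0.6,  1.4]), 'tq': np.float64(0.0257), 'z': np.float64(0.285), 't1': np.float64(22.95)}
eq,c,s [ 0.7166  0.6197 -0.2566] amp 0.6707149395770651 res [-0. -0.] now 22.95 next top in 8.599301369264532 bottom in 4.013034721688193
```

Emit:
step_arm:
  rows:
    - [0, 0, 0, 0, 0, -15, 60]
    - [0, 0, 0, 0, 0, -40, 60]
    - [0, 0, 0, 0, 0, -55, 60]
    - [0, 0, 0, 0, 0, -60, 60]
    - [0, 0, 0, 0, 0, -60, 60]
    - [0, 0, 0, 0, 0, -60, 60]
    - [0, 0, 0, 0, 0, -60, 60]
    - [0, 0, 0, 0, 0, -60, 60]
    - [0, 0, 0, 0, 0, -60, 60]
    - [0, 0, 0, 0, 0, -60, 60]

```text
t: 23.95
position: [0.4596, 0.1843, 0.3432]
eef_rot: [-0.0, 0.243, 0.97, -0.0]
wrist_force: [0.7, -0.1, 0.2]
finger_gap: 0.0599
grip_force: 0.0
```

```bash
python3 tail.py 21.2 1.344
```

```text
{'t': np.float64(23.95), 'th': np.float64(1.3309), 'rad': np.float64(0.1199), 'boom': np.float64(1.3499), 'lr': np.float64(0.2787), 'n': np.int64(620), 'psi': np.float64(1.339), 'wf': array([0.4, 0.1, 0.5]), 'tq': np.float64(-0.0384), 'z': np.float64(0.3432), 't1': np.float64(24.0)}
eq,c,s [ 1.354  -0.0038  0.0096] amp 0.01035874085308714 res [-0. -0. -0.] now 24.0 next top in 2.8466685263654123 bottom in 7.432935173941753
```

Emit:
step_arm:
  rows:
    - [0, 0, 0, 0, 0, 0, 60]
    - [0, 0, 0, 0, 0, 0, 60]
    - [0, 0, 0, 0, 0, 0, 60]
    - [0, 0, 0, 0, 0, 0, 60]
    - [0, 0, 0, 0, 0, 0, 60]
    - [0, 0, 0, 0, 0, 0, 60]
    - [0, 0, 0, 0, 0, 0, 60]
    - [0, 0, 0, 0, 0, 0, 60]
    - [0, 0, 0, 0, 0, 0, 60]
    - [0, 0, 0, 0, 0, 0, 60]

```text
t: 25.0
position: [0.4597, 0.1843, 0.3433]
eef_rot: [-0.0, 0.243, 0.97, -0.0]
wrist_force: [-0.3, -0.4, -0.1]
finger_gap: 0.0597
grip_force: 0.0
```

```bash
python3 tail.py 21.2 1.344
```

```text
{'t': np.float64(25.0), 'th': np.float64(1.3308), 'rad': np.float64(0.1199), 'boom': np.float64(1.3527), 'lr': np.float64(0.2789), 'n': np.int64(609), 'psi': np.float64(1.339), 'wf': array([ 0. , -0.3, -0.4]), 'tq': np.float64(0.0082), 'z': np.float64(0.3433), 't1': np.float64(25.05)}
eq,c,s [1.3495 0.0036 0.0045] amp 0.005762237518533029 res [ 0.0003 -0.0008  0.0008 -0.0003] now 25.05 next top in 1.3005650121003567 bottom in 5.886831659676696
```

Emit:
step_arm:
  rows:
    - [0, 0, 0, 0, 0, 0, 60]
    - [0, 0, 0, 0, 0, 0, 60]
    - [0, 0, 0, 0, 0, 0, 60]
    - [0, 0, 0, 0, 0, 0, 60]
    - [0, 0, 0, 0, 0, 0, 60]
    - [0, 0, 0, 0, 0, 0, 60]
    - [0, 0, 0, 0, 0, 0, 60]
    - [0, 0, 0, 0, 0, 0, 60]
    - [0, 0, 0, 0, 0, 0, 60]
    - [0, 0, 0, 0, 0, 0, 60]

```text
t: 26.05
position: [0.4597, 0.1844, 0.3433]
eef_rot: [0.0, 0.243, 0.97, 0.0]
wrist_force: [-0.2, 0.1, 0.7]
finger_gap: 0.0598
grip_force: 0.0
```

```bash
python3 tail.py 22.2 1.35; python3 - <<'E'
from h import *
t=eyes.grab_frame("scene");f=eyes.grab_frame("top")
h=lambda i:cv2.resize(i["pixels"],(400,300),interpolation=cv2.INTER_AREA)
cv2.imwrite("pics/end.png",np.hstack([h(f),h(t)]))
E
```

```text
{'t': np.float64(26.05), 'th': np.float64(1.3305), 'rad': np.float64(0.1199), 'boom': np.float64(1.3553), 'lr': np.float64(0.2788), 'n': np.int64(603), 'psi': np.float64(1.339), 'wf': array([ 0.1, -0.8, -0.3]), 'tq': np.float64(0.0169), 'z': np.float64(0.3433), 't1': np.float64(26.1)}
eq,c,s [1.3487 0.0064 0.0001] amp 0.006406628135697591 res [-0.0003  0.0006 -0.0006  0.0003] now 26.1 next top in 0.01810041462934943 bottom in 4.604367062205689
```

View pics/end.png

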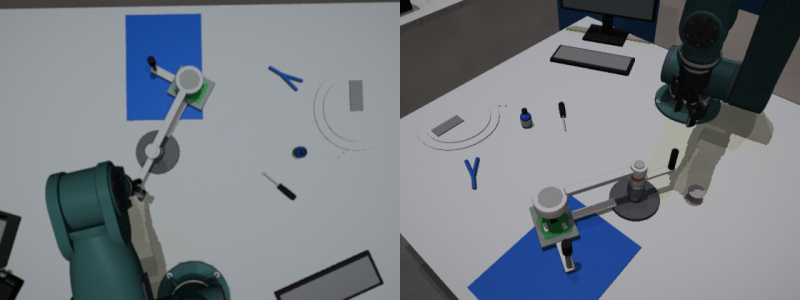

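The end view shows the lens over the board, the gripper clear, and nothing else on the bench moved. The leftover sway is about ±1.8 mm at the lens, so I'm handing it in.

```bash
python3 -c "
from workcell import arm
print(arm.sign_off())"
```

```text
the job is handed in; nothing more can be done
None
```

I handed the job in at about 26 s: the gripper has let go and backed off, and the lens stands over the chip, centred about 2 mm past it, but it is not perfectly still, swaying about ±2 mm (peak about 1.2 mm/s) after the release nudged the tiller slightly.

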